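# Retain a modelling turntable with a snap ring

### The job

Take the red-handled spreading pliers out of their holder, put the tips in the eyes of the snap ring in the tray and spread it without overstretching it. Carry it over the turntable's spindle, press the brass spring flange down gently with it until the copper groove is clear, and let the ring contract fully into the groove; then put the pliers back upright in the holder. Spread and carry the ring with the pliers only, and leave the pots, mug and other tools where they are.

Things in the scene. Friction and masses are not known exactly. Their poses are not given: they have to be found in the camera images.
- pliers_grip (a point): Spreading pliers, 116 mm tall, upright, tips down, in the holder; 0.14 kg. Point midway between two red round grips (bars 12 mm thick, 24 mm long along the pliers' x, axes 52 mm apart along y; 64 mm over both), 110 mm above the tip ends. z up. Squeezing the grips along y spreads the tips along y: jaws rock about a pivot 55 mm above the tip ends, each tip moving out about as far as its grip moves in.
- jaw_left (a joint): Rocking angle of one jaw (the other mirrors it), 0 relaxed, 0.27 when each tip is 14 mm out. The return spring pushes each grip out with 10 N relaxed, 14 N at 0.27, plus the ring's force.
- tips (a point): Midway between the two tip ends of the relaxed pliers, which stand 30 mm apart (centres) along the pliers' y. Tips are pins 4 mm across that stick out 4 mm below flat shoulders (18 mm along x, 8 along y); the shoulders rest on what the pins enter. While squeezing, the tip ends may shift up or down by 3 mm relative to the fingers; pressed hard, the pins slip out.
- holder: Dark wooden block, 50 x 88 x 40 mm, fixed, origin at the centre of its underside. A slot open at the top, 24 mm along its x and 68 mm along its y, is 28 mm deep; on its floor, 12 mm above the table, the pliers' shoulders rest with the pins in a groove 10 mm wide (grip centres 118 mm above the table). The pliers' y lies along the holder's y.
- ring_mid (a point): Spring steel snap ring, 5 mm thick, lying flat, 36 g. Point at the ring's centre, half-way up. z up; x points to the gap and the two eyes. Two arms hinge at the back (21 mm from the centre on -x). Inner radius 15.6 mm, outer 20.6 mm. Each arm ends in an orange square eye, 14 mm wide, with a through hole 8 x 8 mm, centred at x = 28, y = +15 and -15 mm when closed.
- ring: The same snap ring; origin at the centre of its underside, same axes. When spread at 0.28 rad the spindle passes through it when the spindle's axis lies 3 to 5.5 mm from the ring's centre towards the eyes; let it contract in steps and move the pins along with the eyes (10 mm outwards from the axis in all, as the ring comes to centre); let off, it slides to the centre of the groove by itself if it is nearly there. The fingers must not touch it.
- eye_left (a point): Centre of the hole in the ring's eye on its +y side, half-way up; it moves with the arm. Spread at 0.28 rad it stands at x = 22, y = 28 mm from the ring's centre; the pin then bears on the outer wall of the hole, about 2 mm farther out.
- eye_right (a point): Centre of the hole in the eye on the ring's -y side, half-way up; it moves with the arm.
- ring_left (a joint): Angle of the ring's +y arm: 0 closed, growing as it spreads; 0.2 rad is the least that lets the ring pass the spindle, 0.25 to 0.32 is right, over 0.40 overstretches it. The ring's spring needs about 3 N at each eye to start and 6 N at 0.28 rad.
- ring_right (a joint): Angle of the ring's -y arm; always equal to ring_left.
- tray: Shallow wooden tray with a white paper lining, 130 x 130 mm outside, rim 14 mm high, floor 8 mm above the table, fixed. Origin at the centre of its underside. The ring lies on its floor.
- turntable: Modelling turntable, fixed: white foot, black platter 200 mm across, top at 64 mm; in its middle a steel spindle 36 mm across, tapering at its nose to 22 mm at the top (105 mm above the table; full width from 95 mm down). Origin on the spindle's axis at its underside. A brass spring flange 80 mm across surrounds the spindle. Spindle and flange are greased (slippery).
- flange: The brass flange, a disc 80 mm across and 8 mm thick around the spindle, sliding on it. Origin as the turntable's when at rest, moving down with it. Never press the ring on it with more than 20 N.
- groove (a point): Middle of the copper-coloured groove (30 mm across, 7 mm wide, 84 to 91 mm above the table) on the spindle's axis; z up.
- flange_travel (a joint): How far the brass flange is pressed down, in m: 0 at rest (top 89 mm above the table, covering most of the groove), 0.005 on its stop (top at 84 mm, the groove's lower edge). Spring: 3.2 N to start, 5.2 N at the stop. The ring must push it at least 3 mm down to enter the groove; afterwards it holds the ring up against the groove's upper edge.
- mug: White mug, 80 mm wide, 95 mm high. Bystander, to be left alone. Origin at its underside.
- pot_green: Green paint pot, 34 mm wide, 55 mm high. Bystander, to be left alone. Origin at its underside.
- pot_amber: Brown paint pot, 34 mm wide, 55 mm high. Bystander, to be left alone. Origin at its underside.
- pot_blue: Blue paint pot with a white cap, 34 mm wide, 55 mm high. Bystander, to be left alone. Origin at its underside.
- brush: Brush lying on the table. Bystander, to be left alone. Origin at its underside.
- driver: Screwdriver lying on the table. Bystander, to be left alone. Origin at its underside.
- tub: White plastic bowl, 110 mm wide, 50 mm high. Bystander, to be left alone. Origin at its underside.
Not all that is in view belongs to the job. There is more than one size of the ring; the one meant has the size given above.

How it is judged:
By the outcome, as a careful person would: the job done as asked, in the order asked, and still so for the second after the job is handed in, with the robot touching nothing.
It also fails if it takes over 72 s, if anything falls off the work surface, if the arm or the gripper's body presses on something with over 40 N, if the wrist force passes 120 N, or if a joint passes its speed limit or range.

### The arm

A 6-joint arm with a two-finger parallel gripper is mounted at the origin on the work surface. World frame = base frame: x ahead of the robot, y to its left, z up, the work surface at z = 0. Lengths are in m, angles in rad, forces in N, time in s.
With the tool pointing down it reaches from about 0.35 to 0.775 m from the base axis. Payload 5.5 kg.
Tool frame: the origin (TCP) lies midway between the tips of the shut fingers; the grasp point (between the pads) lies grip_point_offset behind it (grip_point_offset is the distance from the TCP to the grasp point, in m); z points along the fingers, y is the direction in which the jaws open and shut (so a half turn about z gives the same grasp; the last joint's range is limited). The gripper opens to 85 mm and grips with 20 to 120 N. Pads are 22 mm wide; open, the fingers measure 114 mm over their backs; the gripper's body (76 mm by 85 mm) begins 54 mm behind the grasp point. The pads swing forward as they close: fully open they stand 13 mm farther back than shut.
Start: joints at [-0.14, 0.313, 0.046, 1.304, 0, 1.431], TCP at [0.575, -0, 0.231] pointing down, gripper open.
Joint ranges: [-2.76, 2.76], [-0.86, 1.69], [-1.03, 1.26], [-2.2, 2.34], [-1.47, 1.5], [-3.14, 3.14]. Speed limits (rad/s): [2.57, 2.57, 3.14, 3.14, 3.14, 3.14].

### API

Orientations are given as a unit quaternion [w, x, y, z].
In Python, from workcell import * gives the robot as it stands.
- The arm moves only by the tool send_rows, never from a script. Its argument "series" is one flat list of numbers, 7 for each row, row after row: the shift along the tool's x, y, z in cm, then the turn, a rotation vector about the tool's x, y, z in degrees, then the opening, from 0 (shut) to 1 (fully open). A call has 1 to 10 rows; each row is the pose to reach, as a shift and turn from the pose commanded when the call began, along the tool's axes at that moment; what a row does not reach only later rows make up. A row lasts 1/12 s, in which the tool goes at most 41.7 mm and 7.16 degrees, less where a joint would pass 70% of its speed; a pose out of reach is approached as far as the arm can. A call with a gripper value outside its range is refused whole. The fingers move at their own pace and stop on an object; "newtons" is the grip in N (left out, the last holds). Time passes only in rows, so rows that repeat a pose let the fingers close. It gives the time, the measured TCP pose, the force and the opening at its end, in the units of the state.
- get_state(): the state, without advancing time (a new reading comes with each control period).
- read_camera(name): name is "scene" or "side" or "wrist"; returns the picture (420x560x3 uint8, blue, green, red); there is no depth.
- camera_info(name): a dict with "K" (3x3 intrinsics, pixels), "xyz" and "attitude" of the camera in the world. Camera axes: x right, y down, z forward; pixel columns grow to the right and rows downward; lengths in m; the calibration is good to about 2 mm. A picture is of the moment at which its call begins: read the wrist's pose just before it. camera_info takes no time and is no camera call; for the wrist camera it gives the pose at the moment of the call.
- hand_in(): hands the job in, once; it reports no verdict.
Trained networks look in the newest picture that a camera, given by its name, has taken for a name from the list of things; names that differ only in an ending like _2 or _b are one class to them, and where a whole thing is asked for, a point or a joint stands for the part that bears it (a point fixed in the world has none). Each returns a list of dicts, best first, with "p" (0 to 1); they miss things now and then, are a little off and sometimes report something else, mostly with a low value. They report only what shows in the picture. A call takes as long as a camera call. They do not tell look-alikes from the thing itself.
- silhouettes(camera, label): "pixels" (420x560 bool, what is visible of it) and "box" ([left, top, width, height] in pixels, round what is visible of it).
The state is a dict: "clock": time; "joint_pos": joint angles; "qvel": joint speeds; "tau": joint torques, N m; "tcp_pos": TCP position; "orientation": TCP orientation; "wrist_force": force on the tool from outside, world axes, zero at the start; "ft_torque": the same for the moment, N m; "finger_gap": finger opening in m.
Only numpy, scipy, OpenCV 4.12 (cv2) and the standard library are available. Lean on these libraries where they do the work, as an engineer would, in place of code of your own. Each camera call takes 0.05 s, during which the arm holds its last target. There are 200 camera calls.

## Working session

There is one attempt and no reset: what is moved stays moved. The work goes in short steps, Python scripts to look and compute and a tool call to move; the robot and the scene stay as the last step left them, time stands still between calls to the robot, and variables do not carry over. Pictures are saved under pics/ and viewed, about 8 in all and at most 12, crops included, and the job is handed in when it is done.

Besides the shell and the picture viewer there is one more tool, called as a command line: name --argument value ..., lists and objects as JSON in quotes. send_rows: Moves the arm, as the interface text tells. Its arguments: {"type":"object","properties":{"series":{"type":"array"},"newtons":{"type":"number"}},"required":["series"]}

```bash
ls; mkdir -p pics; cat > h.py <<'E'
from workcell import *
import numpy as np, cv2
from scipy.spatial.transform import Rotation as R
def q2R(q): return R.from_quat([q[1],q[2],q[3],q[0]]).as_matrix()
def cam(n):
    i=camera_info(n); K=np.array(i["K"]); t=np.array(i["xyz"]); a=np.array(i["attitude"])
    return K,t,(q2R(a) if a.size==4 else a.reshape(3,3))
def ray(c,u,v,z):
    K,t,M=c; d=M@np.linalg.inv(K)@np.array([u,v,1.]); return t+d*(z-t[2])/d[2]
def proj(c,p):
    K,t,M=c; x=K@(M.T@(np.array(p)-t)); return x[:2]/x[2]
E
python3 - <<'E'
from h import *
s=get_state(); print({k:np.round(v,3) for k,v in s.items()})
import workcell; print([x for x in dir(workcell) if x[0]!='_'])
for n in("scene","side","wrist"):
    print(n,camera_info(n)); cv2.imwrite(f"pics/{n}0.png",read_camera(n))
    for l in ("pliers_grip","holder","ring","tray","turntable","flange"):
        for d in silhouettes(n,l): print(n,l,round(d["p"],2),d["box"])
a=[cv2.imread(f"pics/{n}0.png") for n in("scene","side")]
E
```

```text
pics
{'clock': np.float64(0.0), 'joint_pos': array([-0.14 ,  0.314,  0.045,  1.304,  0.   ,  1.431]), 'qvel': array([-0.   ,  0.002,  0.001,  0.001, -0.001,  0.001]), 'tau': array([-3.0000e-03, -4.8063e+01,  2.9853e+01,  2.0000e-02, -0.0000e+00,
       -0.0000e+00]), 'tcp_pos': array([0.574, 0.   , 0.23 ]), 'orientation': array([-0.001,  0.707,  0.707, -0.001]), 'wrist_force': array([-0.305, -0.538,  0.209]), 'ft_torque': array([ 0.02 , -0.004, -0.01 ]), 'finger_gap': np.float64(0.085)}
['MotionError', 'camera_info', 'get_state', 'grip_point_offset', 'hand_in', 'read_camera', 'silhouettes']
scene {'K': array([[404.88275723,   0.        , 280.73778299],
       [  0.        , 404.88275723, 207.31623961],
       [  0.        ,   0.        ,   1.        ]]), 'xyz': array([ 0.93536486, -0.69239127,  0.75373329]), 'attitude': array([-0.39357288,  0.88139333,  0.23960326, -0.10409835])}
scene pliers_grip 0.55 [304.2, 136.1, 8.8, 25.7]
scene holder 0.64 [294.1, 148.3, 27.0, 27.5]
scene ring 0.53 [334.2, 180.0, 26.6, 25.0]
scene tray 0.64 [257.4, 185.3, 54.5, 41.0]
scene turntable 0.66 [191.7
[... 678 characters left out ...]
ring 0.52 [263.7, 274.9, 23.6, 14.2]
side tray 0.79 [250.9, 261.5, 59.0, 47.1]
side turntable 0.62 [238.4, 173.5, 74.1, 56.0]
side turntable 0.18 [262.7, 175.7, 25.2, 16.0]
side flange 0.8 [266.4, 173.5, 26.1, 21.6]
wrist {'K': array([[323.51245066,   0.        , 279.21284987],
       [  0.        , 323.51245066, 208.16384163],
       [  0.        ,   0.        ,   1.        ]]), 'xyz': array([0.5748854 , 0.07148698, 0.37267847]), 'attitude': array([ 1.42311121e-01,  9.89821887e-01, -1.46164400e-04, -3.94081108e-04])}
wrist ring 0.92 [211.1, 113.9, 60.2, 47.6]
wrist ring 0.84 [314.0, 0.9, 54.2, 42.3]
wrist tray 0.87 [162.7, 73.5, 128.8, 129.6]
wrist turntable 0.63 [190.2, 299.5, 160.8, 81.1]
```

```bash
python3 - <<'E'
import cv2,numpy as np
a=[cv2.imread(f"pics/{n}0.png") for n in("scene","side")]
c=[a[0][110:330,180:420],a[1][150:410,150:390]]
c=[cv2.resize(x,(400,int(400*x.shape[0]/240))) for x in c]
m=np.zeros((434,800,3),np.uint8); m[:c[0].shape[0],:400]=c[0]; m[:c[1].shape[0],400:]=c[1][:434]
cv2.imwrite("pics/a.png",m)
E
```

```text
(no output)
```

View pics/a.png

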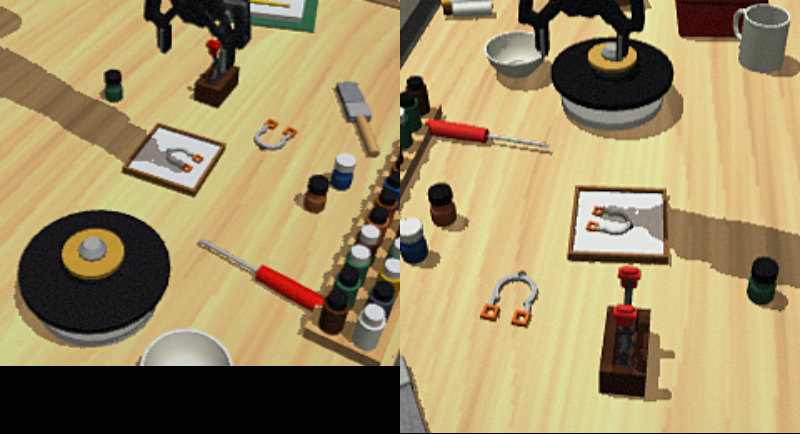

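View pics/wrist0.png

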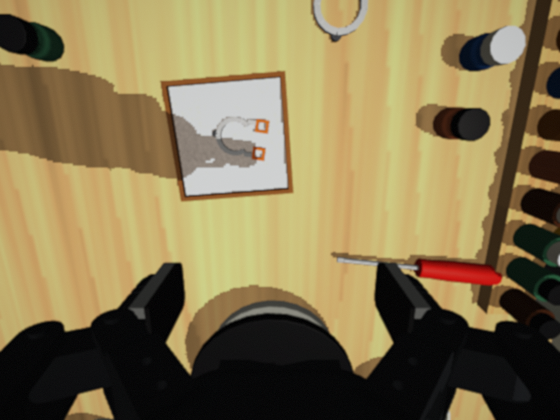

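The images show the ring in the tray at wrist (237,135). The larger look-alike lies bare on the table at wrist (340,15) and scene (345,192). The pliers stand in the holder at side (286,330) with two red grips, and the spindle is at side (279,183). Next I'll measure these.

```bash
cat >> h.py <<'E'
def blobs(img,mask,mn=5):
    n,l,s,c=cv2.connectedComponentsWithStats(mask.astype(np.uint8)); 
    return [(np.round(c[i],1).tolist(),int(s[i,4])) for i in range(1,n) if s[i,4]>=mn]
def red(img):
    h=cv2.cvtColor(img,cv2.COLOR_BGR2HSV); return ((h[...,0]<5)|(h[...,0]>174))&(h[...,1]>190)&(h[...,2]>90)
def orange(img):
    h=cv2.cvtColor(img,cv2.COLOR_BGR2HSV); return (h[...,0]>5)&(h[...,0]<14)&(h[...,1]>190)&(h[...,2]>130)
E
python3 - <<'E'
from h import *
print("gpo",grip_point_offset if not callable(grip_point_offset) else grip_point_offset())
side=cv2.imread("pics/side0.png"); sc=cv2.imread("pics/scene0.png"); w=cv2.imread("pics/wrist0.png")
cs=cam("side"); cc=cam("scene"); cw=cam("wrist")
for b in blobs(side,red(side)): print("side red",b,ray(cs,*b[0],0.118).round(4))
for b in blobs(sc,red(sc)): print("scene red",b,ray(cc,*b[0],0.118).round(4))
for n,i,c in(("w",w,cw),("side",side,cs),("sc",sc,cc)):
  for b in blobs(i,orange(i),8): print(n,"orange",b,ray(c,*b[0],0.013).round(4), ray(c,*b[0],0.003).round(4))
for n,c in(("side",cs),("scene",cc)):
  read_camera(n)
  for d in silhouettes(n,"flange")[:1]:
    x,y=np.nonzero(d["pixels"])[::-1]; print(n,"fl",ray(c,x.mean(),y.mean(),0.089).round(4), d["box"])
  for d in silhouettes(n,"turntable")[:1]:
    x,y=np.nonzero(d["pixels"])[::-1]; print(n,"tt",ray(c,x.mean(),y.mean(),0.05).round(4), d["box"])
E
```

```text
gpo 0.0187
side red ([340.6, 126.6], 1697) [ 0.402  -0.5478  0.118 ]
side red ([183.2, 227.5], 245) [0.7462 0.0124 0.118 ]
side red ([287.1, 313.4], 67) [0.4922 0.2295 0.118 ]
side red ([284.6, 336.7], 92) [0.4913 0.2811 0.118 ]
scene red ([346.9, 105.4], 34) [0.5164 0.4602 0.118 ]
scene red ([307.7, 135.9], 31) [0.4918 0.2298 0.118 ]
scene red ([353.6, 282.5], 395) [ 0.8143 -0.197   0.118 ]
scene red ([54.7, 347.9], 7504) [ 0.432  -0.5812  0.118 ]
w orange ([258.4, 120.5], 8) [0.5523 0.064  0.013 ] [0.5516 0.0637 0.003 ]
w orange ([259.4, 157.9], 8) [0.5526 0.0239 0.013 ] [0.552  0.0226 0.003 ]
side orange ([264.9, 285.4], 14) [0.5564 0.0638 0.013 ] [0.5578 0.0541 0.003 ]
side orange ([203.3, 336.5], 41) [0.6579 0.2185 0.013 ] [0.6608 0.2109 0.003 ]
side orange ([222.1, 340.4], 40) [0.619 0.223 0.013] [0.6213 0.2155 0.003 ]
sc orange ([297.9, 204.3], 10) [0.5576 0.0559 0.013 ] [0.5525 0.066  0.003 ]
side fl [ 0.5642 -0.2262  0.089 ] [265.1, 176.2, 26.7, 15.8]
side tt [ 0.5641 -0.2221  0.05  ] [239.6, 172.2, 75.6, 58.1]
scene fl [ 0.5719 -0.2546  0.089 ] [215.6, 247.4, 37.1, 30.0]
scene tt [0.4697 0.2834 0.05  ] [303.9, 134.7, 10.5, 25.6]
```

send_rows --series '[25.5, -8.3, 0, 0, 0, -70, 1, 25.5, -8.3, 0, 0, 0, -70, 1, 25.5, -8.3, 0, 0, 0, -70, 1, 25.5, -8.3, 0, 0, 0, -70, 1, 25.5, -8.3, 0, 0, 0, -70, 1, 25.5, -8.3, 0, 0, 0, -70, 1, 25.5, -8.3, 0, 0, 0, -70, 1, 25.5, -8.3, 0, 0, 0, -70, 1, 25.5, -8.3, 0, 0, 0, -70, 1, 25.5, -8.3, 0, 0, 0, -70, 1]' --newtons 40

```text
clock: 2.18
tcp_pos: [0.4916, 0.2559, 0.2313]
orientation: [0.0, 0.17, 0.985, -0.0]
wrist_force: [-0.7, 0.4, 0.5]
finger_gap: 0.0856
```

send_rows --series '[0, 0, 0, 0, 0, -20, 1, 0, 0, 0, 0, 0, -20, 1, 0, 0, 0, 0, 0, -20, 1, 0, 0, 0, 0, 0, -20, 1]'

```text
clock: 2.52
tcp_pos: [0.492, 0.255, 0.2313]
orientation: [0.0, -0.001, 1.0, -0.0]
wrist_force: [0.6, -0.5, 0.3]
finger_gap: 0.0855
```

```bash
python3 - <<'E'
from h import *
s=get_state(); print({k:np.round(s[k],3) for k in("clock","joint_pos","tcp_pos","orientation","wrist_force","ft_torque")})
ims={}
for n in("scene","side","wrist"):
  c=cam(n); im=read_camera(n); ims[n]=im; cv2.imwrite(f"pics/{n}1.png",im)
  for b in blobs(im,red(im),12): print(n,"red",b,ray(c,*b[0],0.118).round(4))
  for b in blobs(im,orange(im),6): print(n,"orange",b,ray(c,*b[0],0.013).round(4))
  for l,z in(("flange",0.089),("turntable",.05),("ring",.012),("holder",.04),("tray",.008)):
    for d in silhouettes(n,l)[:2]:
      y,x=np.nonzero(d["pixels"]); print(n,l,round(d["p"],2),np.round(d["box"]),ray(c,x.mean(),y.mean(),z).round(4))
A=ims["wrist"]; B=cv2.resize(ims["scene"][180:330,190:360],None,fx=2,fy=2)
C=cv2.resize(ims["side"][160:310,200:340],None,fx=2,fy=2)
m=np.zeros((600,800,3),np.uint8); m[:300,:340]=B; m[300:,:280]=C; m[:420*8//10,350:350+448]=cv2.resize(A,(448,336)); cv2.imwrite("pics/b.png",m)
E
```

```text
{'clock': np.float64(2.517), 'joint_pos': array([ 0.333,  0.273, -0.01 ,  1.289, -0.   ,  0.331]), 'tcp_pos': array([0.492, 0.255, 0.231]), 'orientation': array([ 0.   , -0.001,  1.   , -0.   ]), 'wrist_force': array([ 0.562, -0.498,  0.322]), 'ft_torque': array([ 0.013,  0.014, -0.02 ])}
scene red ([346.6, 105.4], 33) [0.5155 0.4597 0.118 ]
scene red ([315.5, 128.0], 24) [0.4916 0.2811 0.118 ]
scene red ([307.7, 135.9], 31) [0.4918 0.2298 0.118 ]
scene red ([353.6, 282.5], 392) [ 0.8143 -0.197   0.118 ]
scene red ([54.6, 347.8], 7493) [ 0.4317 -0.5812  0.118 ]
scene orange ([352.0, 187.8], 6) [0.658  0.1991 0.013 ]
scene orange ([355.9, 189.1], 7) [0.6701 0.1994 0.013 ]
scene orange ([296.8, 204.2], 6) [0.5547 0.0548 0.013 ]
scene orange ([291.8, 210.2], 12) [0.5548 0.0262 0.013 ]
scene flange 0.92 [216. 247.  36.  31.] [ 0.5717 -0.2561  0.089 ]
scene turntable 0.74 [361. 215.  16.  22.] [0.7675 0.0358 0.05  ]
scene turntable 0.56 [192. 236.  88.  78.] [ 0.5728 -0.2582  0.05  ]
scene ring 0.74 [190. 234.  91.  84.] [ 0.5531 -0.2349  0.012 ]
scene ring 0.49 [332. 182.  27.  22.] [0.6
[... 1006 characters left out ...]
08 ]
side tray 0.5 [276. 331.  13.  38.] [0.4961 0.2199 0.008 ]
wrist red ([310.2, 201.7], 359) [0.4894 0.2801 0.118 ]
wrist red ([246.1, 202.9], 352) [0.4903 0.2278 0.118 ]
wrist orange ([89.5, 228.5], 52) [0.5504 0.031  0.013 ]
wrist orange ([114.4, 232.0], 36) [0.5549 0.0598 0.013 ]
wrist orange ([248.5, 281.8], 6) [0.6209 0.2167 0.013 ]
wrist orange ([245.1, 299.2], 13) [0.6454 0.2117 0.013 ]
wrist orange ([243.3, 307.5], 32) [0.6574 0.2091 0.013 ]
wrist ring 0.76 [193. 268.  64.  44.] [0.6307 0.1886 0.012 ]
wrist ring 0.75 [ 82. 186.  42.  54.] [0.5333 0.0483 0.012 ]
wrist tray 0.72 [ 28. 145. 137. 114.] [0.516  0.0444 0.008 ]
wrist tray 0.59 [188. 371.  14.   8.] [0.7635 0.1373 0.008 ]
```

View pics/b.png

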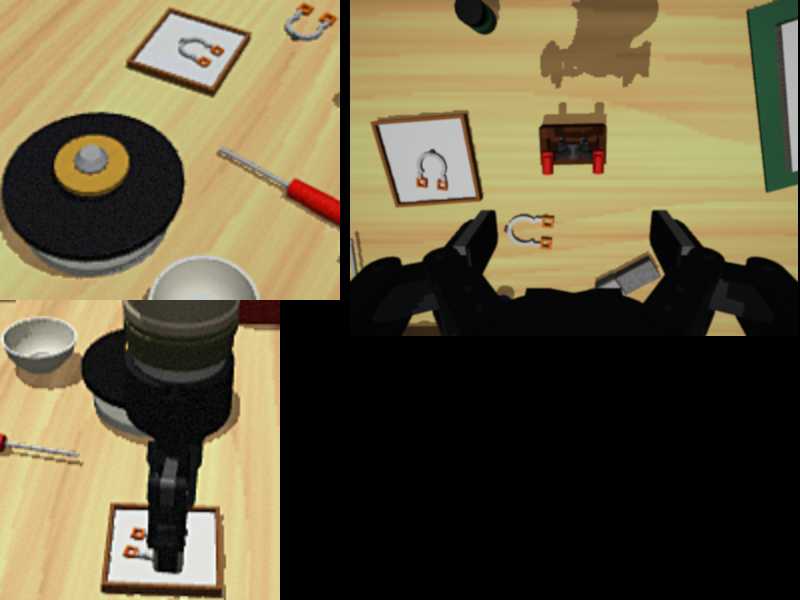

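The big picture confirms it: the ring in the tray has eyes near (0.550,0.031) and (0.556,0.060), 30 mm apart, and the lying look-alike has eyes 39 mm apart. Next I'll look closely at the ring and the spindle, then come back to the pliers.

send_rows --series '[-1.8, -21, 6, 0, 0, 0, 1, -1.8, -21, 6, 0, 0, 0, 1, -1.8, -21, 6, 0, 0, 0, 1, -1.8, -21, 6, 0, 0, 0, 1, -1.8, -21, 6, 0, 0, 0, 1, -1.8, -21, 6, 0, 0, 0, 1, -1.8, -21, 6, 0, 0, 0, 1, -1.8, -21, 6, 0, 0, 0, 1]'

```text
clock: 4.08
tcp_pos: [0.51, 0.0446, 0.1713]
orientation: [-0.0, 0.001, 1.0, 0.0]
wrist_force: [0.1, 2.1, 0.2]
finger_gap: 0.0854
```

```bash
python3 - <<'E'
from h import *
c=cam("wrist"); im=read_camera("wrist"); cv2.imwrite("pics/wr.png",im); np.savez("pics/wr.npz",K=c[0],t=c[1],M=c[2])
for b in blobs(im,orange(im),6): print("orange",b,ray(c,*b[0],0.013).round(4))
for d in silhouettes("wrist","ring")[:2]: print(d["p"],d["box"])
E
```

```text
orange ([438.3, 289.5], 131) [0.6147 0.2102 0.013 ]
0.83 [371.9, 277.9, 78.1, 23.6]
0.68 [256.1, 180.8, 51.9, 64.5]
```

send_rows --series '[-5.5, -29.5, -3, 0, 0, 0, 1, -5.5, -29.5, -3, 0, 0, 0, 1, -5.5, -29.5, -3, 0, 0, 0, 1, -5.5, -29.5, -3, 0, 0, 0, 1, -5.5, -29.5, -3, 0, 0, 0, 1, -5.5, -29.5, -3, 0, 0, 0, 1, -5.5, -29.5, -3, 0, 0, 0, 1, -5.5, -29.5, -3, 0, 0, 0, 1, -5.5, -29.5, -3, 0, 0, 0, 1, -5.5, -29.5, -3, 0, 0, 0, 1]'

```text
clock: 5.02
tcp_pos: [0.5655, -0.249, 0.2013]
orientation: [-0.0, -0.0, 1.0, 0.0]
wrist_force: [-0.2, 0.9, -1.1]
finger_gap: 0.0855
```

```bash
python3 - <<'E'
from h import *
s=get_state(); print(s["tcp_pos"],s["clock"])
c=cam("wrist"); im=read_camera("wrist"); cv2.imwrite("pics/wt.png",im)
hsv=cv2.cvtColor(im,cv2.COLOR_BGR2HSV)
m=(hsv[...,0]>15)&(hsv[...,0]<30)&(hsv[...,1]>120)&(hsv[...,2]>80)
for d in silhouettes("wrist","flange")[:1]:
  print("flange",d["p"],d["box"]); ys,xs=np.nonzero(d["pixels"]); cs,_=cv2.findContours(d["pixels"].astype(np.uint8),0,1)
  k=max(cs,key=len)[:,0]; P=np.array([ray(c,u,v,.089)[:2] for u,v in k]); (x,y),r=cv2.minEnclosingCircle(P.astype(np.float32)); print("circ",x,y,r)
  A=np.c_[2*P,np.ones(len(P))]; o=np.linalg.lstsq(A,(P**2).sum(1),rcond=None)[0]; print("fit",o[:2],np.sqrt(o[2]+o[:2]@o[:2]))
a=cv2.imread("pics/wr.png"); m=np.zeros((400,800,3),np.uint8)
z=np.load("pics/wr.npz"); cw=(z["K"],z["t"],z["M"]); u,v=proj(cw,(.535,.048,.013)).astype(int); print(u,v)
m[:,:400]=cv2.resize(a[max(v-50,0):max(v-50,0)+100,u-50:u+50],(400,400),interpolation=cv2.INTER_CUBIC); m[:315,400:]=cv2.resize(im,(400,300))[:315] if 0 else np.vstack([cv2.resize(im,(400,300)),np.zeros((15,400,3),np.uint8)])
cv2.imwrite("pics/c.png",m)
E
```

```text
[ 0.56553855 -0.248996    0.20126539] 5.0167
flange 0.73 [232.8, 158.9, 103.6, 91.0]
circ 0.5651205778121948 -0.24684740602970123 0.040456973016262054
fit [ 0.56514227 -0.24746577] 0.039402251354479195
282 217
```

View pics/c.png

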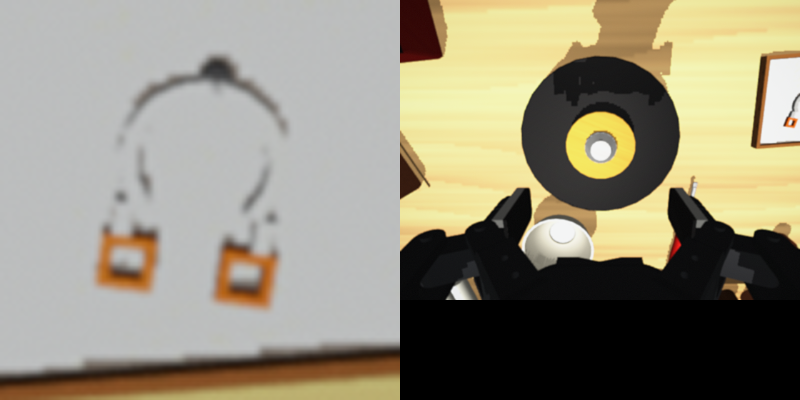

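The crop shows both eyes at crop (127,263) and (247,277), yaw about 9°. The flange is at right picture (600,145), with the spindle's bright top at (600,150).

```bash
python3 - <<'E'
from h import *
z=np.load("pics/wr.npz"); cw=(z["K"],z["t"],z["M"]); a=cv2.imread("pics/wr.png")
h=cv2.cvtColor(a,cv2.COLOR_BGR2HSV); m=(h[...,0]<17)&(h[...,1]>120)&(h[...,2]>110); m[:, :240]=0; m[:,330:]=0; m[:200]=0; m[260:]=0
n,l,s,c=cv2.connectedComponentsWithStats(m.astype(np.uint8))
for i in range(1,n):
  if s[i,4]>40 and s[i,2]<25:
    k=max(cv2.findContours((l==i).astype(np.uint8),0,1)[0],key=len); r=cv2.minAreaRect(k); print(s[i],r,ray(cw,*r[0],.0145).round(4))
im=cv2.imread("pics/wt.png"); c=cam("wrist")
m=(im.min(2)>200); m[:190]=0;m[235:]=0;m[:,:260]=0;m[:,300:]=0
for b in blobs(im,m,20): print("top",b,ray(c,*b[0],.105))
h=cv2.cvtColor(im,cv2.COLOR_BGR2HSV); m=(h[...,0]>18)&(h[...,0]<34)&(h[...,1]>140); m[:140]=0;m[260:]=0;m[:,:225]=0;m[:,340:]=0
k=max(cv2.findContours(m.astype(np.uint8),0,1)[0],key=len)[:,0]
P=np.array([ray(c,u,v,.089)[:2] for u,v in k])
for _ in range(3):
  A=np.c_[2*P,np.ones(len(P))]; o=np.linalg.lstsq(A,(P**2).sum(1),rcond=None)[0]; r=np.sqrt(o[2]+o[:2]@o[:2]); e=abs(np.hypot(*(P-o[:2]).T)-r); P=P[e<.0015+0*e]
print(o[:2],r,len(P))
# scene flange
cs=cam("scene"); im=read_camera("scene"); d=silhouettes("scene","flange")[0]["pixels"]
k=max(cv2.findContours(d.astype(np.uint8),0,1)[0],key=len)[:,0]
P=np.array([ray(cs,u,v,.087)[:2] for u,v in k])
A=np.c_[2*P,np.ones(len(P))]; o=np.linalg.lstsq(A,(P**2).sum(1),rcond=None)[0]; print("scene",o[:2],np.sqrt(o[2]+o[:2]@o[:2]))
for n in ("scene","side"): print(n, proj(cam(n),get_state()["tcp_pos"]))
E
```

```text
[257 225  14  14 109] ((263.38970947265625, 231.82415771484375), (13.204231262207031, 12.70595932006836), 4.763641834259033) [0.5496 0.029  0.0145]
[286 229  15  15 115] ((292.8648376464844, 235.81082153320312), (13.1519193649292, 13.1519193649292), 9.462321281433105) [0.5539 0.0579 0.0145]
top ([280.4, 210.7], 626) [ 0.56493596 -0.24688621  0.105     ]
[ 0.56471677 -0.24676331] 0.03968173645204748 271
scene [ 0.56909342 -0.2516044 ] 0.04049212229653981
scene [230.557984   222.03966576]
side [278.10614087 144.21272543]
```

send_rows --series '[5.2, 36, 0, 0, 0, -1, 1, 5.2, 36, 0, 0, 0, -1, 1, 5.2, 36, 0, 0, 0, -1, 1, 5.2, 36, 0, 0, 0, -1, 1, 5.2, 36, 0, 0, 0, -1, 1, 5.2, 36, 0, 0, 0, -1, 1, 5.2, 36, 0, 0, 0, -1, 1, 5.2, 36, 0, 0, 0, -1, 1, 5.2, 36, 0, 0, 0, -1, 1, 5.2, 36, 0, 0, 0, -1, 1]'

```text
clock: 6.05
tcp_pos: [0.5107, 0.1162, 0.2018]
orientation: [0.0, -0.013, 1.0, 0.001]
wrist_force: [-1.2, -0.3, -0.6]
finger_gap: 0.0855
```

send_rows --series '[2.4, 14.4, 0, 0, 0, 0, 1, 2.4, 14.4, 0, 0, 0, 0, 1, 2.4, 14.4, 0, 0, 0, 0, 1, 2.4, 14.4, 0, 0, 0, 0, 1, 2.4, 14.4, 0, 0, 0, 0, 1, 2.4, 14.4, 3, 0, 0, 0, 1, 2.4, 14.4, 3, 0, 0, 0, 1, 2.4, 14.4, 3, 0, 0, 0, 1]'

```text
clock: 6.72
tcp_pos: [0.4846, 0.2529, 0.1702]
orientation: [-0.002, -0.009, 1.0, -0.001]
wrist_force: [0.2, 0.5, 0.7]
finger_gap: 0.0856
```

```bash
python3 - <<'E'
from h import *
s=get_state(); print(s["tcp_pos"],s["orientation"],s["clock"])
c=cam("wrist"); im=read_camera("wrist"); cv2.imwrite("pics/wh.png",im)
for b in blobs(im,red(im),12): print("red",b,ray(c,*b[0],0.121).round(4))
print(proj(c,s["tcp_pos"]))
for n in("scene","side"):
  c=cam(n); i=read_camera(n); cv2.imwrite(f"pics/{n}2.png",i); print(n,proj(c,s["tcp_pos"]))
  for b in blobs(i,red(i),12): print(n,"red",b,ray(c,*b[0],0.118).round(4))
A=cv2.resize(im,(533,400)); B=cv2.imread("pics/scene2.png")[60:200,250:370]; C=cv2.imread("pics/side2.png")[250:390,230:350]
m=np.zeros((600,800,3),np.uint8); m[:400,:533]=A; m[:300,540:797]=cv2.resize(B,(257,300)); m[300:,540:797]=cv2.resize(C,(257,300)); cv2.imwrite("pics/d.png",m)
E
```

```text
[0.48463199 0.25289076 0.17024939] [-1.83570898e-03 -8.99114845e-03  9.99957599e-01 -7.67831261e-04] 6.7167
red ([240.7, 239.9], 548) [0.4898 0.2284 0.121 ]
red ([321.3, 240.1], 547) [0.489  0.2793 0.121 ]
[279.65122198 268.80928411]
scene [310.07785234 115.88209076]
scene red ([345.9, 105.3], 33) [0.5133 0.4591 0.118 ]
scene red ([315.5, 128.0], 23) [0.4916 0.2811 0.118 ]
scene red ([307.8, 136.0], 30) [0.4923 0.2294 0.118 ]
scene red ([353.5, 282.4], 391) [ 0.814  -0.1969  0.118 ]
scene red ([54.7, 347.8], 7497) [ 0.4319 -0.5811  0.118 ]
side [290.92941027 303.62628099]
side red ([353.8, 128.4], 863) [ 0.3611 -0.5406  0.118 ]
side red ([183.5, 227.5], 241) [0.7455 0.0123 0.118 ]
side red ([284.6, 336.6], 93) [0.4913 0.2809 0.118 ]
```

View pics/d.png

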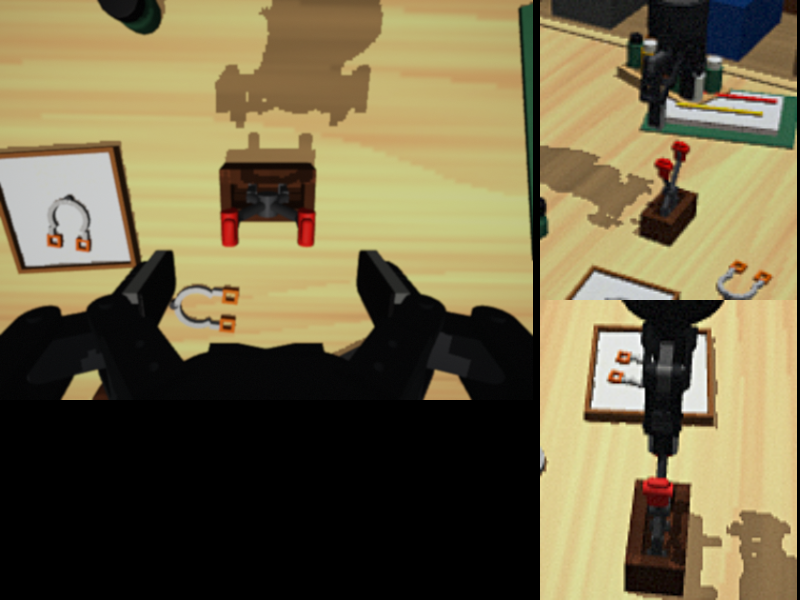

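The grips stand between the open fingers at (230,228) and (306,228), about 2 mm beyond the fingers' centre line and 7 mm ahead. I'll correct for that, descend and close.

send_rows --series '[-0.7, 0.2, 0, 0, 0, 0, 1, -0.7, 0.2, 2, 0, 0, 0, 1, -0.7, 0.2, 4, 0, 0, 0, 1, -0.7, 0.2, 6, 0, 0, 0, 1, -0.7, 0.2, 7.8, 0, 0, 0, 1, -0.7, 0.2, 7.8, 0, 0, 0, 1, -0.7, 0.2, 7.8, 0, 0, 0, 0.74, -0.7, 0.2, 7.8, 0, 0, 0, 0.74, -0.7, 0.2, 7.8, 0, 0, 0, 0.74, -0.7, 0.2, 7.8, 0, 0, 0, 0.74]' --newtons 30

```text
clock: 7.7
tcp_pos: [0.4947, 0.256, 0.0949]
orientation: [0.001, -0.009, 1.0, 0.0]
wrist_force: [-0.7, -0.8, 1.5]
finger_gap: 0.0635
```

```bash
python3 - <<'E'
from h import *
s=get_state(); print(s["tcp_pos"],s["orientation"],s["clock"],s["finger_gap"],s["wrist_force"],s["ft_torque"])
im=read_camera("wrist"); 
for b in blobs(im,red(im),12): print("red",b)
i=read_camera("side"); j=read_camera("scene")
m=np.zeros((400,800,3),np.uint8); m[:300,:400]=cv2.resize(im,(400,300)); m[:,400:600]=cv2.resize(i[290:390,255:305],(200,400)); m[:,600:]=cv2.resize(j[100:200,280:330],(200,400)); cv2.imwrite("pics/e.png",m)
E
```

```text
[0.49474922 0.2559536  0.09491103] [ 1.40782302e-03 -8.63655677e-03  9.99961638e-01  3.89018832e-04] 7.7 0.06345205654435429 [-0.73976941 -0.84045009  1.51743435] [-0.03224101 -0.04243091 -0.03127788]
red ([214.6, 288.8], 1238)
red ([342.9, 288.0], 1263)
```

View pics/e.png

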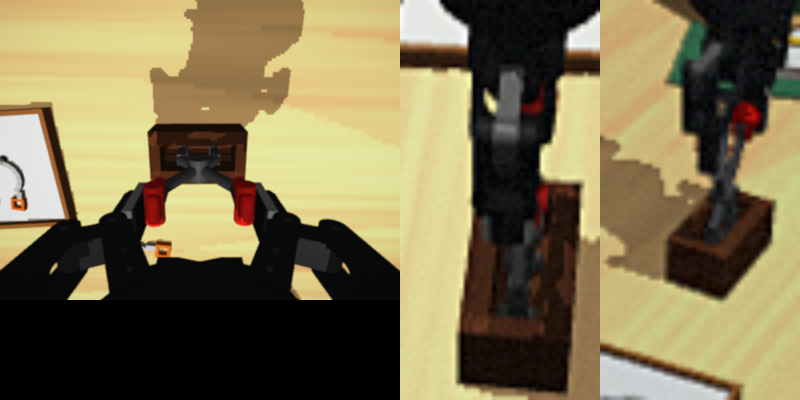

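send_rows --series '[0, 0, 0, 0, 0, 0, 0.72, 0, 0, 0, 0, 0, 0, 0.72, 0, 0, 0, 0, 0, 0, 0.72, 0, 0, -1, 0, 0, 0, 0.72, 0, 0, -2, 0, 0, 0, 0.72, 0, 0, -4, 0, 0, 0, 0.72, 0, 0, -6, 0, 0, 0, 0.72, 0, 0, -6, 0, 0, 0, 0.72, 0, 0, -6, 0, 0, 0, 0.72]'

```text
clock: 8.6
tcp_pos: [0.4944, 0.2561, 0.1547]
orientation: [0.001, -0.009, 1.0, 0.001]
wrist_force: [-0.1, -0.1, -2.1]
finger_gap: 0.0616
```

```bash
python3 - <<'E'
from h import *
s=get_state(); print(s["tcp_pos"],s["orientation"],s["clock"],s["finger_gap"],s["wrist_force"],s["ft_torque"])
im=read_camera("wrist"); c=cam("wrist")
M=q2R(s["orientation"]); T=s["tcp_pos"]
for b in blobs(im,red(im),12): print("red",b)
for dz in (.08,): 
  for y in(-.016,.016): print(proj(c,T+M@[0.003,y,dz]))
i=read_camera("side"); j=read_camera("scene"); 
m=np.zeros((600,800,3),np.uint8); m[:,:480]=cv2.resize(im[60:360,160:400],(480,600)); 
u,v=proj(cam("side"),T+[0,0,-.03]).astype(int); m[:300,490:790]=cv2.resize(i[v-45:v+45,u-45:u+45],(300,300))
u,v=proj(cam("scene"),T+[0,0,-.03]).astype(int); m[300:,490:790]=cv2.resize(j[v-45:v+45,u-45:u+45],(300,300)); cv2.imwrite("pics/f.png",m)
E
```

```text
[0.49436153 0.25613015 0.15472343] [ 1.39729682e-03 -8.81859806e-03  9.99959991e-01  5.43710496e-04] 8.6 0.061646885037272885 [-0.09478457 -0.05808129 -2.08803734] [ 0.00634867 -0.00253868  0.00598197]
red ([216.5, 288.4], 1168)
red ([340.7, 287.7], 1204)
[257.55749989 215.45130043]
[302.40039766 215.43354293]
```

View pics/f.png

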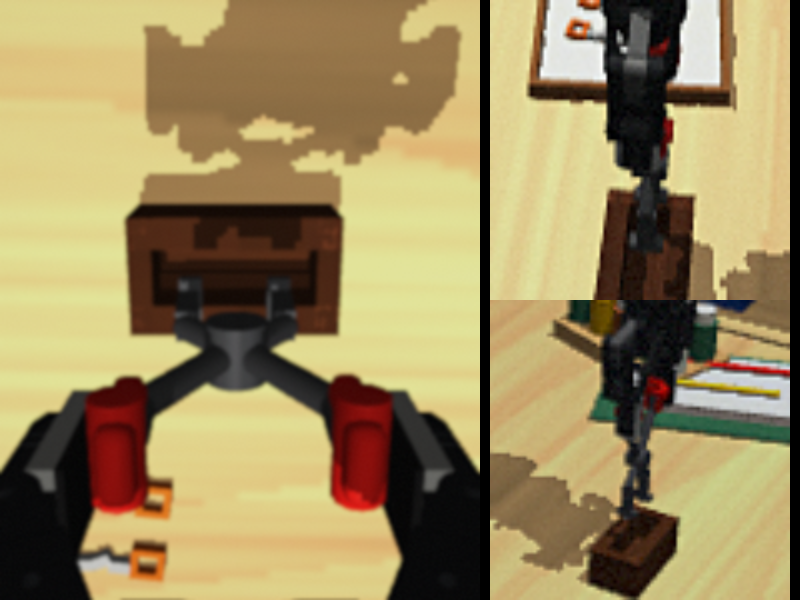

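The pliers are out, with their feet symmetric at crop (190,310) and (280,310). I'll carry them over the ring now, turned 9.5° to match it.

send_rows --series '[-5.7, -21.3, 0, 0, 0, 9.5, 0.72, -5.7, -21.3, 0, 0, 0, 9.5, 0.72, -5.7, -21.3, 0, 0, 0, 9.5, 0.72, -5.7, -21.3, 0, 0, 0, 9.5, 0.72, -5.7, -21.3, 0, 0, 0, 9.5, 0.72, -5.7, -21.3, 2, 0, 0, 9.5, 0.72, -5.7, -21.3, 4, 0, 0, 9.5, 0.72, -5.7, -21.3, 4, 0, 0, 9.5, 0.72, -5.7, -21.3, 4, 0, 0, 9.5, 0.72]'

```text
clock: 9.5
tcp_pos: [0.5521, 0.0436, 0.1113]
orientation: [-0.003, 0.074, 0.997, 0.0]
wrist_force: [1.5, -0.1, -1.1]
finger_gap: 0.0619
```

```bash
cat > look.py <<'E'
from h import *
import sys
s=get_state(); print(s["tcp_pos"],s["orientation"],s["clock"],s["finger_gap"],s["wrist_force"],s["ft_torque"])
im=read_camera("wrist"); c=cam("wrist"); M=q2R(s["orientation"]); T=s["tcp_pos"]
b=blobs(im,orange(im),8); print(b)
m=np.zeros((600,800,3),np.uint8); m[:]=cv2.resize(im[150:285,190:370],(800,600),interpolation=cv2.INTER_CUBIC); cv2.imwrite(sys.argv[1],m)
np.savez(sys.argv[1]+".npz",K=c[0],t=c[1],M=c[2],TM=M,T=T)
for y in(-.0162,.0162): print("tip end pred",proj(c,T+M@[0.003,y,.087]).round(1),"shoulder",proj(c,T+M@[0.003,y,.083]).round(1))
E
python3 look.py pics/g.png
```

```text
[0.55209902 0.04360934 0.111326  ] [-2.67583477e-03  7.44210393e-02  9.97223317e-01  6.59805211e-05] 9.5 0.061868706599809725 [ 1.54220867 -0.06931477 -1.05078653] [-0.01702772  0.00177659 -0.01382889]
[([493.7, 255.9], 274), ([487.3, 297.3], 247)]
tip end pred [256.8 208.5] shoulder [256.4 210. ]
tip end pred [300.6 208.5] shoulder [300.9 210. ]
```

View pics/g.png

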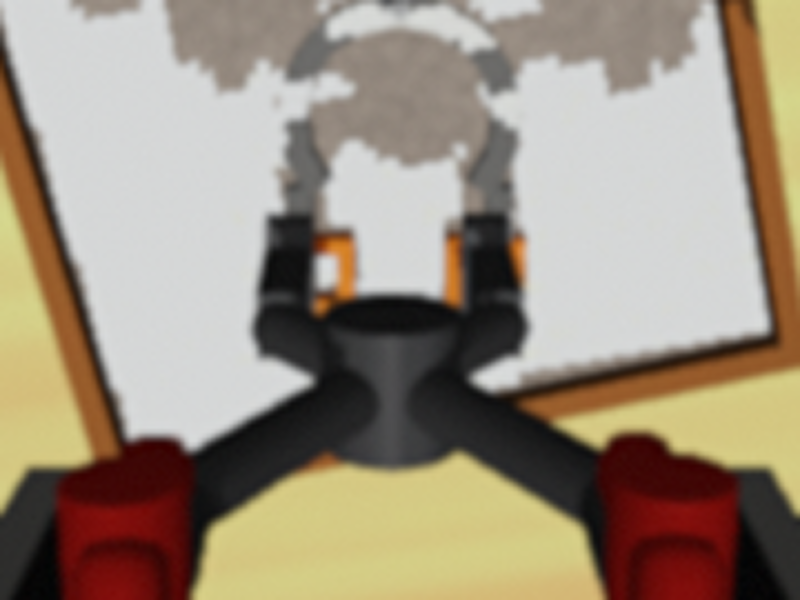

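```bash
python3 - <<'E'
from h import *
z=np.load("pics/g.png.npz"); c=(z["K"],z["t"],z["M"]); T,M=z["T"],z["TM"]
f=lambda p:((proj(c,p)-[190,150])*4.444).round(0)
for xo in(0,.003,.005): 
  for dz in (.080,.083,.086): print(xo,dz,f(T+M@[xo+.009,-.0162-.004,dz]),f(T+M@[xo+.009,.0162+.004,dz]))
# eyes from ring-level pixels
for u,v in((314.5,273),(486.5,273),(400.5,273)): print(ray(c,190+u/4.444,150+v/4.444,.0130), M.T@(ray(c,190+u/4.444,150+v/4.444,.0130)-T))
print(np.degrees(R.from_matrix(M).as_euler('zyx')))
E
```

```text
0 0.08 [268. 236.] [520. 237.]
0 0.083 [270. 231.] [518. 232.]
0 0.086 [271. 227.] [517. 227.]
0.003 0.08 [268. 218.] [520. 218.]
0.003 0.083 [269. 214.] [519. 214.]
0.003 0.086 [271. 209.] [517. 209.]
0.005 0.08 [268. 206.] [521. 206.]
0.005 0.083 [269. 202.] [519. 202.]
0.005 0.086 [271. 197.] [518. 197.]
[0.55224246 0.02944137 0.013     ] [-0.00277049 -0.01396352  0.09831632]
[0.5567039 0.0592446 0.013    ] [-0.0027588   0.01617179  0.09830835]
[0.55447311 0.04434253 0.013     ] [-0.00276464  0.00110367  0.09831233]
[-171.46397383   -0.30521543 -179.96964017]
```

The feet are at crop columns 265–310 and 468–512, with the bottom front edge at row 215. The eyes are at about (314,273) and (486,273). So the tips must go +2.0 mm in tool y and −5.8 mm in tool x.

send_rows --series '[-0.58, 0.2, 0, 0, 0, 0, 0.72, -0.58, 0.2, 0, 0, 0, 0, 0.72, -0.58, 0.2, 0.8, 0, 0, 0, 0.72, -0.58, 0.2, 0.8, 0, 0, 0, 0.72, -0.58, 0.2, 0.8, 0, 0, 0, 0.72]'

```text
clock: 9.97
tcp_pos: [0.5598, 0.0453, 0.1049]
orientation: [-0.0, 0.074, 0.997, -0.0]
wrist_force: [-1.0, 0.9, -2.2]
finger_gap: 0.0614
```

```bash
python3 look.py pics/g2.png; python3 - <<'E'
from h import *
im=cv2.imread("pics/g2.png")  # 4.444x crop
h=cv2.cvtColor(im,cv2.COLOR_BGR2HSV); o=(h[...,0]<17)&(h[...,1]>120)&(h[...,2]>110); d=im.max(2)<70
for r in range(190,340,10):
  def runs(m):
    e=np.flatnonzero(np.diff(np.r_[0,m.astype(int),0])); return [(a,b) for a,b in e.reshape(-1,2).tolist() if b-a>4 and 200<a<600]
  print(r,"o",runs(o[r]),"d",runs(d[r]))
E
```

```text
[0.55975195 0.04528162 0.10494175] [-4.30169831e-04  7.37247674e-02  9.97278533e-01 -1.60979779e-05] 9.9667 0.061449878498486314 [-0.95764831  0.92848263 -2.22176295] [ 0.01053751  0.01582544 -0.01917087]
[([496.5, 250.7], 291), ([490.1, 293.1], 261)]
tip end pred [257.7 210.3] shoulder [257.3 211.9]
tip end pred [301.6 210.3] shoulder [302.  211.9]
190 o [] d []
200 o [(442, 447)] d []
210 o [(256, 295), (313, 335), (433, 467), (505, 510)] d []
220 o [(256, 268), (317, 336), (433, 452), (458, 463)] d [(270, 313), (465, 507)]
230 o [(256, 268), (318, 336), (433, 446)] d [(271, 313), (465, 508)]
240 o [(257, 268), (318, 337), (433, 446)] d [(271, 313), (466, 508)]
250 o [(257, 266), (318, 336), (433, 447)] d [(269, 314), (465, 509)]
260 o [(257, 264), (316, 336), (432, 453)] d [(266, 313), (462, 512)]
270 o [(316, 336), (433, 462)] d [(264, 313), (466, 514)]
280 o [(315, 332), (435, 461)] d [(262, 313), (466, 517)]
290 o [] d [(261, 310), (466, 518)]
300 o [] d [(265, 309), (353, 432), (467, 516)]
310 o [] d [(261, 311), (329, 520)]
320 o [] d [(258, 523)]
330 o [] d [(256, 524)]
```

```bash
cat > rel.py <<'E'
from h import *
import sys
z=np.load(sys.argv[1]); u,v,row=map(float,sys.argv[2:5]); c=(z["K"],z["t"],z["M"]); T,M=z["T"],z["TM"]
print("eyes in tool",(M.T@(ray(c,190+u/4.444,150+v/4.444,.013)-T)).round(4))
for xo in(-.001,0,.001,.002,.003,.004,.005): print(xo,((proj(c,T+M@[xo+.009,0,.083])-[190,150])*4.444).round(0))
E
python3 rel.py pics/g2.png.npz 384.5 246 216
python3 - <<'E'
import sys; sys.path.insert(0,'.')
from h import *
s=get_state(); print(s["tcp_pos"],s["qvel"])
E
```

```text
eyes in tool [ 0.0054 -0.0023  0.0919]
-0.001 [398. 246.]
0 [398. 240.]
0.001 [398. 234.]
0.002 [398. 228.]
0.003 [398. 222.]
0.004 [398. 216.]
0.005 [398. 210.]
[0.55989614 0.04514243 0.10517633] [-0.00168345 -0.00387533  0.00578245  0.00060302 -0.00106991 -0.00018723]
```

send_rows --series '[0.14, -0.09, 0, 0, 0, 0, 0.73, 0.14, -0.09, 0, 0, 0, 0, 0.73, 0.14, -0.09, 0.3, 0, 0, 0, 0.73, 0.14, -0.09, 0.3, 0, 0, 0, 0.73, 0.14, -0.09, 0.3, 0, 0, 0, 0.73, 0.14, -0.09, 0.3, 0, 0, 0, 0.73]'

```text
clock: 10.52
tcp_pos: [0.5587, 0.0441, 0.1022]
orientation: [-0.0, 0.074, 0.997, -0.0]
wrist_force: [0.0, -0.4, 0.2]
finger_gap: 0.0623
```

```bash
cat > runs.py <<'E'
from h import *
import sys
im=cv2.imread(sys.argv[1])
h=cv2.cvtColor(im,cv2.COLOR_BGR2HSV); o=(h[...,0]<17)&(h[...,1]>120)&(h[...,2]>110); d=im.max(2)<70
for r in range(180,300,10):
  def runs(m):
    e=np.flatnonzero(np.diff(np.r_[0,m.astype(int),0])); return [(a,b) for a,b in e.reshape(-1,2).tolist() if b-a>4 and 150<a<640]
  print(r,"o",runs(o[r]),"d",runs(d[r]))
E
python3 look.py pics/g3.png;python3 runs.py pics/g3.png;  python3 rel.py pics/g3.png.npz 396 246 216
```

```text
[0.55865936 0.04408049 0.1022324 ] [-5.91652587e-05  7.41467847e-02  9.97247337e-01 -1.30289864e-05] 10.5167 0.06230376579237208 [ 0.01346574 -0.38985596  0.15518713] [-0.01063556 -0.00786081 -0.03388422]
[([500.1, 252.8], 297), ([493.4, 295.6], 269)]
tip end pred [257.5 210.5] shoulder [257.1 212.1]
tip end pred [301.4 210.5] shoulder [301.8 212.1]
180 o [] d []
190 o [] d []
200 o [] d []
210 o [(331, 338), (445, 454)] d []
220 o [(263, 269), (320, 342), (441, 460), (509, 520)] d [(271, 316), (463, 506)]
230 o [(263, 269), (319, 342), (440, 460), (508, 520)] d [(273, 315), (464, 505)]
240 o [(264, 269), (325, 344), (440, 458), (507, 520)] d [(277, 314), (474, 504)]
250 o [(326, 344), (440, 459), (509, 520)] d [(271, 315), (465, 507)]
260 o [(326, 342), (440, 458), (512, 520)] d [(268, 316), (464, 509)]
270 o [(322, 342), (439, 460)] d [(266, 318), (464, 513)]
280 o [(321, 342), (440, 460)] d [(264, 316), (464, 515)]
290 o [(322, 340), (442, 459)] d [(262, 313), (464, 517)]
eyes in tool [ 0.0063 -0.0003  0.0892]
-0.001 [398. 246.]
0 [398. 241.]
0.001 [398. 235.]
0.002 [398. 229.]
0.003 [398. 223.]
0.004 [398. 217.]
0.005 [398. 211.]
```

send_rows --series '[0.06, 0.03, 0, 0, 0, 0, 0.73, 0.06, 0.03, 0.1, 0, 0, 0, 0.73, 0.06, 0.03, 0.2, 0, 0, 0, 0.73, 0.06, 0.03, 0.3, 0, 0, 0, 0.73, 0.06, 0.03, 0.4, 0, 0, 0, 0.73, 0.06, 0.03, 0.4, 0, 0, 0, 0.73, 0.06, 0.03, 0.4, 0, 0, 0, 0.73, 0.06, 0.03, 0.4, 0, 0, 0, 0.73]'

```text
clock: 11.23
tcp_pos: [0.5582, 0.0445, 0.0983]
orientation: [0.0, 0.074, 0.997, -0.0]
wrist_force: [-0.0, 0.4, -1.8]
finger_gap: 0.0623
```

```bash
python3 look.py pics/g4.png;python3 runs.py pics/g4.png;  python3 rel.py pics/g4.png.npz 396 246 216; python3 - <<'E'
from h import *
for i in range(6):
  read_camera("wrist"); s=get_state(); print(s["wrist_force"].round(2),s["tcp_pos"].round(4))
E
```

```text
[0.55818884 0.04451942 0.09828364] [ 2.32669357e-05  7.40838111e-02  9.97252018e-01 -8.80204813e-06] 11.2333 0.06228454710193653 [-0.04177352  0.41376023 -1.84646339] [ 0.00281095 -0.04579452 -0.01517844]
[([503.0, 255.5], 309), ([495.9, 298.7], 273)]
tip end pred [257.5 210.6] shoulder [257.2 212.2]
tip end pred [301.5 210.6] shoulder [301.8 212.2]
180 o [] d []
190 o [] d []
200 o [] d []
210 o [] d []
220 o [(323, 337), (440, 455)] d [(270, 317), (460, 510)]
230 o [(258, 269), (319, 340), (439, 461), (512, 520)] d [(278, 315), (464, 508)]
240 o [(258, 269), (317, 341), (439, 459), (509, 519)] d [(278, 314), (466, 506)]
250 o [(259, 268), (321, 341), (439, 458), (509, 520)] d [(271, 314), (465, 507)]
260 o [(260, 265), (322, 341), (439, 458), (512, 519)] d [(268, 315), (464, 510)]
270 o [(322, 340), (439, 457)] d [(266, 314), (464, 513)]
280 o [(320, 340), (438, 457)] d [(264, 315), (461, 515)]
290 o [(318, 340), (439, 460)] d [(262, 315), (463, 517)]
eyes in tool [ 0.0075 -0.0003  0.0853]
-0.001 [398. 247.]
0 [398. 241.]
0.001 [398. 235.]
0.002 [398. 229.]
0.003 [398. 223.]
0.004 [398. 217.]
0.005 [398. 211.]
[-0.39 -0.4  -2.5 ] [0.5582 0.0445 0.0984]
[ 0.02  0.87 -1.4 ] [0.5582 0.0445 0.0984]
[-0.58 -0.38 -1.32] [0.5582 0.0445 0.0984]
[ 0.58 -0.04 -1.52] [0.5582 0.0445 0.0984]
[-0.11 -0.5  -1.57] [0.5582 0.0445 0.0984]
[ 0.3  -1.41 -2.43] [0.5582 0.0445 0.0984]
```

send_rows --series '[0.05, 0, 0.05, 0, 0, 0, 0.73, 0.05, 0, 0.1, 0, 0, 0, 0.73, 0.05, 0, 0.15, 0, 0, 0, 0.73, 0.05, 0, 0.2, 0, 0, 0, 0.73, 0.05, 0, 0.2, 0, 0, 0, 0.73, 0.05, 0, 0.2, 0, 0, 0, 0.73]'

```text
clock: 12.08
tcp_pos: [0.5577, 0.0446, 0.0964]
orientation: [0.0, 0.074, 0.997, -0.0]
wrist_force: [0.3, 0.2, 0.2]
finger_gap: 0.0625
```

```bash
cat > f.py <<'E'
from h import *
F=[]
for i in range(6):
  read_camera("wrist"); s=get_state(); F.append(np.r_[s["wrist_force"],s["tcp_pos"]*1000,s["finger_gap"]*1000])
print(np.mean(F,0).round(2),s["clock"],s["ft_torque"].round(3))
E
python3 f.py; python3 look.py pics/g5.png;python3 runs.py pics/g5.png | sed -n 4,9p
```

```text
[-1.8000e-01 -3.0000e-02 -4.9000e-01  5.5771e+02  4.4580e+01  9.6360e+01
  6.2450e+01] 12.3833 [0.007 0.008 0.043]
[0.55771926 0.04459128 0.09637422] [ 9.69504096e-05  7.41116332e-02  9.97249947e-01 -5.07653875e-06] 12.3833 0.06243797893286672 [ 0.53808691  0.28078273 -0.6638147 ] [0.00663379 0.00790922 0.04346397]
[([504.5, 257.0], 306), ([497.5, 300.6], 275)]
tip end pred [257.5 210.7] shoulder [257.2 212.3]
tip end pred [301.5 210.7] shoulder [301.9 212.3]
210 o [] d []
220 o [] d [(270, 317), (460, 509)]
230 o [(258, 268), (319, 337), (439, 460), (514, 520)] d [(278, 316), (464, 509)]
240 o [(257, 269), (319, 339), (439, 461), (511, 520)] d [(280, 315), (467, 507)]
250 o [(257, 268), (318, 340), (439, 458), (510, 520)] d [(270, 314), (465, 508)]
260 o [(258, 265), (319, 341), (439, 458), (513, 520)] d [(268, 314), (464, 510)]
```

View pics/g5.png

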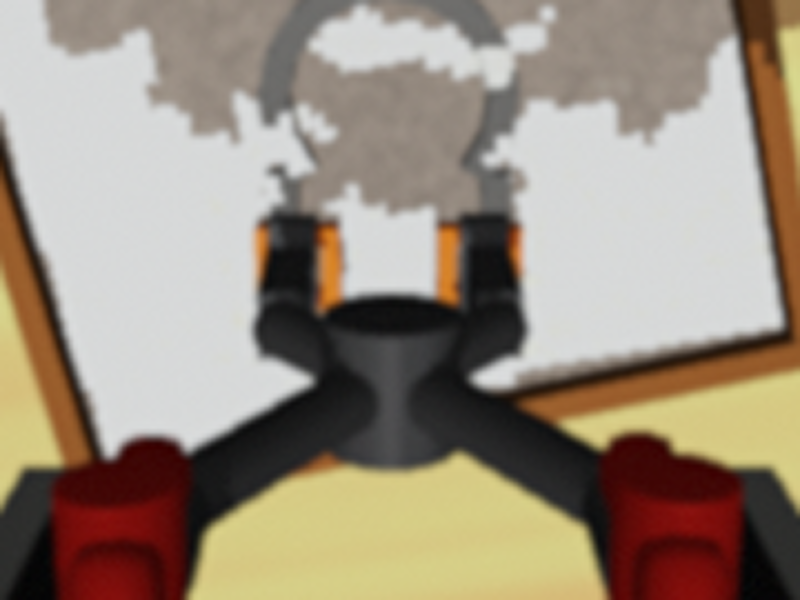

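The feet sit symmetric over the eyes at (292,225) and (487,225), the contact force is about 1.2 N, and the height is right for seated shoulders. Now I'll spread in steps, following the eyes and the swing of the pads.

send_rows --series '[0, 0, 0, 0, 0, 0, 0.69, 0, 0, -0.06, 0, 0, 0, 0.67, 0.04, 0, -0.1, 0, 0, 0, 0.65, 0.07, 0, -0.13, 0, 0, 0, 0.65, 0.07, 0, -0.13, 0, 0, 0, 0.65, 0.07, 0, -0.13, 0, 0, 0, 0.65]' --newtons 40

```text
clock: 12.93
tcp_pos: [0.5578, 0.0443, 0.0985]
orientation: [0.001, 0.074, 0.997, -0.0]
wrist_force: [0.6, -1.5, 6.1]
finger_gap: 0.0561
```

```bash
python3 f.py; python3 look.py pics/g6.png;python3 runs.py pics/g6.png | sed -n 3,9p
```

```text
[-4.300e-01 -1.760e+00  6.380e+00  5.578e+02  4.433e+01  9.848e+01
  5.585e+01] 13.2333 [-0.323  0.052  0.053]
[0.55777851 0.04431874 0.09847184] [ 9.97141486e-04  7.42361899e-02  9.97240146e-01 -2.92737864e-04] 13.2333 0.05570517133174957 [-0.87384338 -1.84866147  6.89613649] [-0.32304621  0.05249526  0.0532378 ]
[([503.1, 255.5], 307), ([496.0, 298.7], 275)]
tip end pred [257.5 210.6] shoulder [257.1 212.2]
tip end pred [301.5 210.6] shoulder [301.8 212.2]
200 o [] d []
210 o [] d [(259, 294), (478, 514)]
220 o [(313, 329), (445, 467)] d [(256, 299), (474, 518)]
230 o [(302, 331), (442, 475)] d [(269, 297), (479, 517)]
240 o [(309, 331), (442, 460)] d [(256, 297), (480, 518)]
250 o [(317, 332), (442, 455)] d [(253, 296), (480, 519)]
260 o [(316, 332), (442, 455)] d [(253, 296), (476, 521)]
```

send_rows --series '[0, 0, -0.08, 0, 0, 0, 0.65, 0, 0, -0.15, 0, 0, 0, 0.65, 0, 0, -0.15, 0, 0, 0, 0.65]'

```text
clock: 13.53
tcp_pos: [0.5566, 0.0449, 0.0987]
orientation: [-0.0, 0.074, 0.997, 0.0]
wrist_force: [0.1, -0.6, -0.2]
finger_gap: 0.0558
```

```bash
python3 f.py
```

```text
[ 1.7000e-01  2.7000e-01 -8.0000e-01  5.5671e+02  4.4840e+01  9.8720e+01
  5.5620e+01] 13.8333 [-0.01  -0.068 -0.04 ]
```

send_rows --series '[0.03, 0, -0.06, 0, 0, 0, 0.63, 0.07, 0, -0.12, 0, 0, 0, 0.6, 0.11, 0, -0.17, 0, 0, 0, 0.58, 0.15, 0, -0.21, 0, 0, 0, 0.57, 0.15, 0, -0.21, 0, 0, 0, 0.57, 0.15, 0, -0.21, 0, 0, 0, 0.57]'

```text
clock: 14.33
tcp_pos: [0.5553, 0.045, 0.1011]
orientation: [-0.0, 0.074, 0.997, 0.0]
wrist_force: [0.2, -0.2, -2.6]
finger_gap: 0.0489
```

```bash
python3 f.py; python3 look.py pics/g7.png;python3 runs.py pics/g7.png | sed -n 3,9p
```

```text
[-0.0000e+00  3.6000e-01 -1.2300e+00  5.5544e+02  4.4940e+01  1.0114e+02
  4.8930e+01] 14.6333 [-0.025 -0.031 -0.019]
[0.55549336 0.04493191 0.10117183] [4.18248169e-06 7.40928485e-02 9.97251347e-01 5.63040603e-07] 14.6333 0.04931704256786495 [-0.14281797  0.64917169 -1.83360304] [-0.02543361 -0.03120746 -0.01852104]
[([500.0, 256.9], 305), ([493.1, 299.8], 270)]
tip end pred [257.5 210.7] shoulder [257.2 212.3]
tip end pred [301.5 210.6] shoulder [301.9 212.2]
200 o [] d []
210 o [] d [(250, 275), (494, 527)]
220 o [] d [(238, 282), (490, 533)]
230 o [(286, 314), (457, 486)] d [(254, 281), (491, 528)]
240 o [(284, 315), (457, 491)] d [(239, 280), (494, 532)]
250 o [(298, 315), (457, 472)] d [(237, 280), (492, 534)]
260 o [(299, 313), (458, 472)] d [(239, 281), (493, 532)]
```

send_rows --series '[0.04, 0, -0.05, 0, 0, 0, 0.55, 0.09, 0, -0.1, 0, 0, 0, 0.52, 0.13, 0, -0.14, 0, 0, 0, 0.5, 0.17, 0, -0.18, 0, 0, 0, 0.49, 0.17, 0, -0.18, 0, 0, 0, 0.49, 0.17, 0, -0.18, 0, 0, 0, 0.49]'

```text
clock: 15.18
tcp_pos: [0.5538, 0.0452, 0.1031]
orientation: [0.0, 0.074, 0.997, 0.0]
wrist_force: [0.4, -0.2, -1.1]
finger_gap: 0.0422
```

```bash
python3 f.py; python3 look.py pics/g8.png;python3 runs.py pics/g8.png | sed -n 3,9p
```

```text
[ 3.0000e-01 -0.0000e+00 -1.8200e+00  5.5383e+02  4.5170e+01  1.0301e+02
  4.2050e+01] 15.4833 [ 0.031 -0.058 -0.034]
[0.55383458 0.04515345 0.10298586] [ 3.45451194e-05  7.41194839e-02  9.97249367e-01 -8.01368725e-06] 15.4833 0.04232262428090454 [ 0.1134089   0.44051329 -1.13275584] [ 0.03128637 -0.05754726 -0.03417084]
[([252.8, 202.6], 10), ([498.1, 257.9], 296), ([491.3, 300.2], 264)]
tip end pred [257.5 210.7] shoulder [257.2 212.3]
tip end pred [301.5 210.7] shoulder [301.8 212.3]
200 o [] d []
210 o [] d [(230, 260), (505, 540)]
220 o [] d [(221, 265), (502, 544)]
230 o [(270, 297), (470, 499)] d [(221, 264), (504, 539)]
240 o [(268, 297), (470, 500)] d [(221, 263), (504, 545)]
250 o [(279, 296), (472, 489)] d [(220, 264), (504, 546)]
260 o [(278, 296), (473, 490)] d [(221, 268), (502, 547)]
```

send_rows --series '[0.05, 0, -0.04, 0, 0, 0, 0.47, 0.1, 0, -0.07, 0, 0, 0, 0.44, 0.14, 0, -0.1, 0, 0, 0, 0.42, 0.18, 0, -0.13, 0, 0, 0, 0.405, 0.18, 0, -0.13, 0, 0, 0, 0.405, 0.18, 0, -0.13, 0, 0, 0, 0.405]'

```text
clock: 16.03
tcp_pos: [0.5521, 0.0454, 0.1044]
orientation: [0.0, 0.074, 0.997, 0.0]
wrist_force: [-0.3, 0.5, -2.6]
finger_gap: 0.0349
```

```bash
python3 f.py; python3 look.py pics/g9.png;python3 runs.py pics/g9.png | sed -n 3,9p
```

```text
[-3.4000e-01 -1.7000e-01 -1.6400e+00  5.5206e+02  4.5440e+01  1.0432e+02
  3.4920e+01] 16.3333 [ 0.018 -0.046 -0.037]
[0.55206395 0.04545163 0.1043096 ] [5.32408646e-05 7.40997492e-02 9.97250833e-01 1.84871152e-05] 16.3333 0.03513531627786598 [-0.02490629  0.53348393 -1.1309777 ] [ 0.01776703 -0.0462617  -0.03658001]
[([301.8, 202.0], 8), ([249.3, 203.4], 10), ([496.5, 259.4], 289), ([490.1, 301.2], 257)]
tip end pred [257.6 210.7] shoulder [257.2 212.3]
tip end pred [301.5 210.7] shoulder [301.9 212.3]
200 o [] d []
210 o [] d [(217, 244), (520, 561)]
220 o [] d [(204, 248), (517, 550)]
230 o [(255, 265), (484, 513)] d [(205, 249), (518, 549)]
240 o [(252, 279), (483, 514)] d [(204, 248), (519, 564)]
250 o [(262, 280), (486, 502)] d [(204, 249), (519, 563)]
260 o [(259, 277), (487, 504)] d [(203, 256), (514, 562)]
```

View pics/g9.png

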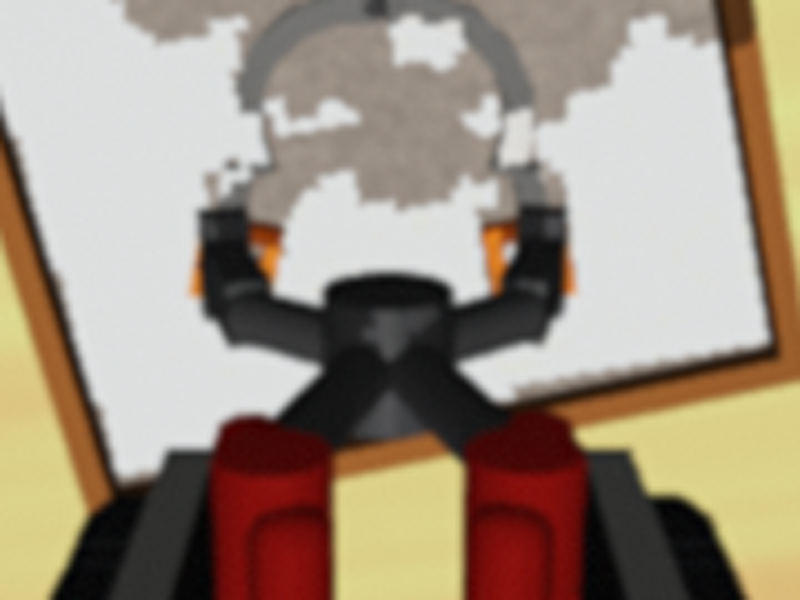

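The ring is spread symmetrically, with inner corners at (280,228) and (484,226). That is 33 mm apart, or θ≈0.21, so it still needs about 2.8 mm more per side.

send_rows --series '[0.04, 0, -0.03, 0, 0, 0, 0.39, 0.07, 0, -0.06, 0, 0, 0, 0.37, 0.1, 0, -0.08, 0, 0, 0, 0.355, 0.13, 0, -0.11, 0, 0, 0, 0.34, 0.13, 0, -0.11, 0, 0, 0, 0.34, 0.13, 0, -0.11, 0, 0, 0, 0.34]'

```text
clock: 16.88
tcp_pos: [0.5508, 0.0456, 0.1055]
orientation: [0.0, 0.074, 0.997, -0.0]
wrist_force: [-0.3, -0.8, -0.2]
finger_gap: 0.0295
```

```bash
python3 f.py; python3 look.py pics/g10.png;python3 runs.py pics/g10.png | sed -n 3,12p; python3 - <<'E'
from h import *
z=np.load("pics/g10.png.npz"); c=(z["K"],z["t"],z["M"]); print(c[1], z["T"])
E
```

```text
[ 1.1000e-01 -1.7000e-01 -1.3200e+00  5.5077e+02  4.5620e+01  1.0542e+02
  2.9320e+01] 17.1833 [-0.006 -0.026  0.041]
[0.55075067 0.04560846 0.10540249] [3.03594321e-05 7.41548593e-02 9.97246738e-01 7.55218806e-06] 17.1833 0.0294510312730355 [ 0.27314912  0.74515599 -1.08206975] [-0.00610515 -0.02617446  0.04148785]
[([247.4, 204.1], 14), ([305.5, 203.4], 10), ([495.4, 260.1], 288), ([488.7, 301.8], 263)]
tip end pred [257.5 210.7] shoulder [257.2 212.3]
tip end pred [301.5 210.6] shoulder [301.8 212.2]
200 o [] d []
210 o [] d [(207, 236), (533, 572)]
220 o [] d [(194, 240), (531, 575)]
230 o [(244, 259), (498, 526)] d [(194, 239), (532, 563)]
240 o [(243, 271), (498, 528)] d [(193, 239), (532, 576)]
250 o [(252, 270), (500, 519)] d [(194, 243), (528, 576)]
260 o [(254, 267), (503, 521)] d [(194, 251), (523, 577)]
270 o [(184, 193), (259, 264), (505, 514), (579, 586)] d [(195, 256), (517, 576)]
280 o [(182, 193), (577, 588)] d [(195, 264), (340, 440), (512, 575)]
290 o [(184, 192), (577, 588)] d [(194, 265), (329, 450), (510, 575)]
[0.47961068 0.05594345 0.24672279] [0.55075067 0.04560846 0.10540249]
```

θ is now about 0.28 by the corner spacing (38.6 mm). I'll lift.

send_rows --series '[0, 0, -0.3, 0, 0, 0, 0.34, 0, 0, -0.8, 0, 0, 0, 0.34, 0, 0, -1.6, 0, 0, 0, 0.34, 0, 0, -2.6, 0, 0, 0, 0.34, 0, 0, -4, 0, 0, 0, 0.34, 0, 0, -5.5, 0, 0, 0, 0.34, 0, 0, -7.5, 0, 0, 0, 0.34, 0, 0, -9.5, 0, 0, 0, 0.34, 0, 0, -11.7, 0, 0, 0, 0.34, 0, 0, -11.7, 0, 0, 0, 0.34]'

```text
clock: 18.07
tcp_pos: [0.5533, 0.0455, 0.2283]
orientation: [0.004, 0.074, 0.997, 0.0]
wrist_force: [1.1, -0.0, -0.8]
finger_gap: 0.0294
```

```bash
python3 f.py; python3 look.py pics/g11.png;python3 runs.py pics/g11.png | sed -n 3,12p
```

```text
[ 3.0000e-02 -2.3000e-01 -1.8500e+00  5.5091e+02  4.5610e+01  2.2288e+02
  2.9510e+01] 18.3667 [0.026 0.042 0.008]
[0.54997226 0.04567573 0.2212292 ] [-1.05522984e-03  7.41061534e-02  9.97249800e-01 -9.53119922e-06] 18.3667 0.029427782890549523 [-0.27656937 -0.21299278 -1.97828445] [0.02572827 0.04247459 0.00838617]
[([247.8, 203.8], 11), ([305.3, 203.7], 17), ([431.2, 217.6], 138), ([428.6, 248.3], 132)]
tip end pred [257.5 210.7] shoulder [257.2 212.3]
tip end pred [301.5 210.7] shoulder [301.9 212.3]
200 o [(153, 170)] d []
210 o [(155, 174)] d [(212, 234), (536, 563)]
220 o [(158, 176), (598, 669)] d [(194, 238), (533, 584)]
230 o [(161, 179), (245, 260), (500, 513), (516, 526), (582, 626)] d [(194, 239), (532, 563)]
240 o [(163, 181), (242, 272), (492, 528)] d [(185, 239), (532, 578)]
250 o [(167, 189), (257, 270), (464, 524)] d [(193, 241), (528, 578)]
260 o [(170, 192), (253, 267), (418, 487), (499, 521), (578, 584)] d [(194, 251), (523, 576)]
270 o [(173, 192), (417, 447), (507, 514), (578, 586)] d [(194, 256), (350, 397), (517, 576)]
280 o [(176, 191), (578, 589)] d [(194, 264), (326, 442), (512, 575)]
290 o [(179, 193), (289, 325), (577, 588)] d [(195, 280), (327, 451), (510, 575)]
```

The ring came along, with its eyes unchanged in the wrist view. Now I'll carry it to the spindle.

send_rows --series '[-0.3, -1, 0, 0, 0, 0, 0.34, -0.9, -3.2, 0, 0, 0, 0, 0.34, -1.8, -6.4, 0, 0, 0, 0, 0.34, -2.7, -9.6, 0, 0, 0, 0, 0.34, -3.6, -12.8, 0, 0, 0, 0, 0.34, -4.5, -16, 0, 0, 0, 0, 0.34, -5.4, -19.2, 0, 0, 0, 0, 0.34, -6.3, -22.4, 0, 0, 0, 0, 0.34, -7.1, -25.2, 0, 0, 0, 0, 0.34, -7.7, -27.4, 0, 0, 0, 0, 0.34]'

```text
clock: 19.25
tcp_pos: [0.586, -0.2402, 0.2215]
orientation: [-0.0, 0.075, 0.997, -0.0]
wrist_force: [-0.1, -0.4, -1.5]
finger_gap: 0.0291
```

send_rows --series '[-0.25, -0.9, 0, 0, 0, 0, 0.34, -0.35, -1.2, 0, 0, 0, 0, 0.34, -0.35, -1.2, 0, 0, 0, 0, 0.34, -0.35, -1.2, 0, 0, 0, 0, 0.34]'

```text
clock: 19.58
tcp_pos: [0.5878, -0.2482, 0.2221]
orientation: [-0.0, 0.074, 0.997, 0.0]
wrist_force: [0.5, -0.1, -2.0]
finger_gap: 0.03
```

```bash
python3 f.py; python3 look.py pics/h1.png; python3 - <<'E'
from h import *
im=cv2.imread("pics/h1.png"); r=read_camera("wrist"); cv2.imwrite("pics/h1w.png",r)
z=np.load("pics/h1.png.npz"); c=(z["K"],z["t"],z["M"])
for d in silhouettes("wrist","ring"): print("ring",d["p"],d["box"])
for d in silhouettes("wrist","flange"): print("fl",d["p"],d["box"])
print("spindle top pred full px",proj(c,[.5665,-.2455,.105]), "crop",(proj(c,[.5665,-.2455,.105])-[190,150])*4.444)
m=np.zeros((420,800,3),np.uint8); m[:,:400]=cv2.resize(r[130:270,213:346],(400,420),interpolation=cv2.INTER_CUBIC)
j=read_camera("scene"); u,v=proj(cam("scene"),[.57,-.245,.13]).astype(int); m[:,400:]=cv2.resize(j[v-42:v+42,u-40:u+40],(400,420),interpolation=cv2.INTER_CUBIC); cv2.imwrite("pics/i.png",m)
E
```

```text
[ 1.8000e-01 -2.4000e-01 -1.8400e+00  5.8811e+02 -2.4784e+02  2.2264e+02
  2.9330e+01] 19.8833 [-0.029 -0.012 -0.038]
[ 0.58821432 -0.24811694  0.22274086] [ 1.72084882e-04  7.34016087e-02  9.97302448e-01 -3.38763028e-05] 19.8833 0.028994875081161813 [-0.61982393 -0.54297619 -1.45269167] [-0.02879192 -0.01166596 -0.03752644]
[([247.4, 202.7], 22), ([306.3, 202.5], 15), ([320.5, 212.6], 10)]
tip end pred [257.8 210.6] shoulder [257.4 212.2]
tip end pred [301.8 210.6] shoulder [302.1 212.2]
ring 0.74 [227.9, 142.8, 97.9, 71.7]
fl 0.73 [227.0, 128.2, 96.4, 85.5]
spindle top pred full px [278.96442488 177.39374001] crop [395.35790418 121.73778059]
```

View pics/i.png

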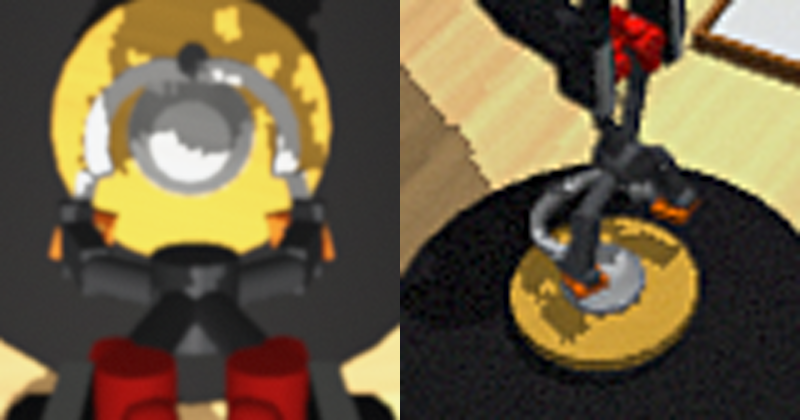

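```bash
python3 - <<'E'
from h import *
im=cv2.imread("pics/h1w.png"); z=np.load("pics/h1.png.npz"); c=(z["K"],z["t"],z["M"]); T,M=z["T"],z["TM"]
t=lambda u,v,h:((M.T@(ray(c,u,v,h)-T))*1000).round(2)
f=lambda a,b:(213+a/3.008,130+b/3)
h=cv2.cvtColor(im,cv2.COLOR_BGR2HSV)
m=(h[...,0]>18)&(h[...,0]<34)&(h[...,1]>140); m[:100]=0; m[260:]=0;m[:,:220]=0;m[:,340:]=0
k=max(cv2.findContours(m.astype(np.uint8),0,1)[0],key=len)[:,0]
P=np.array([t(u,v,.089)[:2] for u,v in k])
for th in (3,2,1.2,.8):
  # robust circle with r=40
  from scipy.optimize import least_squares
  o=least_squares(lambda q:np.hypot(P[:,0]-q[0],P[:,1]-q[1])-40,P.mean(0),loss="soft_l1",f_scale=.5).x; e=abs(np.hypot(*(P-o).T)-40); P=P[e<th]
print("flange axis tool mm",o,len(P))
print("spindle top",t(*f(191,140),.105))
for zt in(.128,.130,.132): print(zt,"hinge",t(*f(192,50),zt),"cornL",t(*f(116,213),zt),"cornR",t(*f(274,213),zt))
E
```

```text
flange axis tool mm [22.1030334  -3.14171631] 163
spindle top [ 22.5   -2.59 117.73]
0.128 hinge [48.78 -2.09 94.72] cornL [  8.27 -21.29  94.74] cornR [ 8.24 18.39 94.74]
0.13 hinge [48.97 -2.08 92.72] cornL [  8.81 -21.11  92.74] cornR [ 8.78 18.23 92.74]
0.132 hinge [49.17 -2.07 90.72] cornL [  9.35 -20.94  90.74] cornR [ 9.32 18.07 90.74]
```

The ring hangs level over the flange. The spindle is at (191,140) and the ring's axis at about x=195, so a lateral shift of −1.1 mm is needed and fore-aft is right. I'll descend in stages.

send_rows --series '[0, -0.11, 0, 0, 0, 0, 0.34, 0, -0.11, 0.5, 0, 0, 0, 0.34, 0, -0.11, 1, 0, 0, 0, 0.34, 0, -0.11, 1.5, 0, 0, 0, 0.34, 0, -0.11, 2, 0, 0, 0, 0.34, 0, -0.11, 2.3, 0, 0, 0, 0.34, 0, -0.11, 2.5, 0, 0, 0, 0.34, 0, -0.11, 2.5, 0, 0, 0, 0.34, 0, -0.11, 2.5, 0, 0, 0, 0.34]'

```text
clock: 20.88
tcp_pos: [0.5879, -0.2502, 0.1974]
orientation: [-0.0, 0.074, 0.997, 0.0]
wrist_force: [0.7, 0.1, -1.7]
finger_gap: 0.0298
```

```bash
python3 f.py;python3 look.py pics/h2.png;python3 runs.py pics/h2.png
```

```text
[-1.0000e-02 -7.0000e-02 -1.7400e+00  5.8809e+02 -2.5031e+02  1.9773e+02
  2.9460e+01] 21.1833 [-0.008  0.001  0.021]
[ 0.58807131 -0.25029414  0.19771509] [ 2.75228331e-04  7.40964842e-02  9.97251032e-01 -1.22182165e-04] 21.1833 0.02955556598834172 [-0.92426571 -0.03890297 -1.43407333] [-0.00808033  0.00143765  0.02111553]
[([247.5, 202.7], 19), ([306.3, 202.5], 15), ([320.6, 211.5], 10)]
tip end pred [257.5 210.8] shoulder [257.1 212.4]
tip end pred [301.4 210.7] shoulder [301.8 212.3]
180 o [] d [(617, 800)]
190 o [] d [(612, 800)]
200 o [] d [(608, 800)]
210 o [] d [(211, 236), (536, 573), (605, 800)]
220 o [(522, 527)] d [(214, 240), (534, 566), (599, 800)]
230 o [(242, 273), (500, 530)] d [(214, 237), (534, 558), (592, 800)]
240 o [(241, 272), (507, 531)] d [(534, 800)]
250 o [(183, 192), (257, 268), (512, 520)] d [(195, 240), (530, 579), (590, 800)]
260 o [(180, 194), (253, 264), (510, 523), (581, 591)] d [(197, 250), (526, 577), (595, 800)]
270 o [(177, 194), (258, 263), (509, 516), (578, 594)] d [(197, 255), (518, 576), (597, 800)]
280 o [(175, 194), (576, 596)] d [(197, 261), (343, 437), (513, 575), (599, 800)]
290 o [(174, 194), (577, 598)] d [(197, 223), (235, 265), (330, 450), (512, 543), (553, 575), (600, 800)]
```

send_rows --series '[0, 0, 0.3, 0, 0, 0, 0.34, 0, 0, 0.6, 0, 0, 0, 0.34, 0, 0, 0.8, 0, 0, 0, 0.34, 0, 0, 0.9, 0, 0, 0, 0.34, 0, 0, 0.9, 0, 0, 0, 0.34, 0, 0, 0.9, 0, 0, 0, 0.34]'

```text
clock: 21.73
tcp_pos: [0.5879, -0.2502, 0.1883]
orientation: [-0.0, 0.074, 0.997, 0.0]
wrist_force: [0.7, -0.6, -1.9]
finger_gap: 0.0295
```

```bash
python3 f.py;python3 look.py pics/h3.png;python3 runs.py pics/h3.png
```

```text
[ 3.6000e-01  1.7000e-01 -1.6000e+00  5.8800e+02 -2.5026e+02  1.8854e+02
  2.9370e+01] 22.0333 [-0.057 -0.038 -0.018]
[ 0.58801    -0.25026108  0.18856557] [ 1.57921709e-04  7.40817763e-02  9.97252155e-01 -6.71762140e-05] 22.0333 0.029184104711622326 [ 0.39819038  0.72162933 -1.55716293] [-0.05729058 -0.03794435 -0.01796528]
[([247.4, 203.7], 30), ([306.3, 202.1], 12)]
tip end pred [257.5 210.7] shoulder [257.2 212.3]
tip end pred [301.5 210.7] shoulder [301.8 212.3]
180 o [] d [(626, 800)]
190 o [] d [(624, 800)]
200 o [] d [(621, 800)]
210 o [] d [(214, 236), (536, 575), (617, 800)]
220 o [(247, 252)] d [(218, 240), (534, 562), (613, 800)]
230 o [(242, 274), (499, 530)] d [(209, 237), (534, 563), (608, 800)]
240 o [(242, 273), (514, 531)] d [(534, 578), (603, 800)]
250 o [(184, 191), (247, 269), (515, 526), (579, 586)] d [(195, 243), (530, 576), (599, 800)]
260 o [(180, 194), (254, 265), (510, 522), (578, 592)] d [(196, 251), (525, 576), (595, 800)]
270 o [(177, 194), (258, 263), (508, 516), (577, 594)] d [(197, 256), (518, 575), (597, 800)]
280 o [(175, 195), (577, 596)] d [(197, 262), (343, 437), (513, 575), (599, 800)]
290 o [(174, 194), (577, 598)] d [(197, 224), (231, 265), (330, 450), (512, 544), (553, 575), (600, 800)]
```

The spindle passes through the ring freely. Now I'll press the flange.

send_rows --series '[0, 0, 0.1, 0, 0, 0, 0.34, 0, 0, 0.2, 0, 0, 0, 0.34, 0, 0, 0.3, 0, 0, 0, 0.34, 0, 0, 0.35, 0, 0, 0, 0.34, 0, 0, 0.35, 0, 0, 0, 0.34]'

```text
clock: 22.5
tcp_pos: [0.5878, -0.2502, 0.1847]
orientation: [-0.0, 0.074, 0.997, 0.0]
wrist_force: [-0.9, -0.8, -1.5]
finger_gap: 0.0297
```

```bash
python3 f.py
```

```text
[-2.7000e-01  9.0000e-02 -1.8200e+00  5.8794e+02 -2.5022e+02  1.8492e+02
  2.9470e+01] 22.8 [-0.024  0.007  0.087]
```

send_rows --series '[0, 0, 0.05, 0, 0, 0, 0.34, 0, 0, 0.1, 0, 0, 0, 0.34, 0, 0, 0.15, 0, 0, 0, 0.34, 0, 0, 0.15, 0, 0, 0, 0.34]'

```text
clock: 23.13
tcp_pos: [0.5882, -0.2504, 0.184]
orientation: [0.001, 0.074, 0.997, -0.0]
wrist_force: [-0.2, 0.2, 1.7]
finger_gap: 0.0298
```

```bash
python3 f.py
```

```text
[ 2.1000e-01 -4.0000e-01  1.7500e+00  5.8814e+02 -2.5041e+02  1.8385e+02
  2.9420e+01] 23.4333 [-0.111  0.014 -0.039]
```

send_rows --series '[0, 0, 0.07, 0, 0, 0, 0.34, 0, 0, 0.14, 0, 0, 0, 0.34, 0, 0, 0.2, 0, 0, 0, 0.34, 0, 0, 0.2, 0, 0, 0, 0.34]'

```text
clock: 23.77
tcp_pos: [0.588, -0.2503, 0.1814]
orientation: [0.0, 0.074, 0.997, -0.0]
wrist_force: [-0.1, -0.8, 2.9]
finger_gap: 0.0295
```

```bash
python3 f.py
```

```text
[-3.0000e-02 -3.1000e-01  2.7500e+00  5.8798e+02 -2.5020e+02  1.8148e+02
  2.9510e+01] 24.0667 [ 0.017 -0.035 -0.014]
```

send_rows --series '[0, 0, 0.07, 0, 0, 0, 0.34, 0, 0, 0.14, 0, 0, 0, 0.34, 0, 0, 0.2, 0, 0, 0, 0.34, 0, 0, 0.2, 0, 0, 0, 0.34]'

```text
clock: 24.4
tcp_pos: [0.5879, -0.2502, 0.1794]
orientation: [0.0, 0.074, 0.997, -0.0]
wrist_force: [0.0, 0.4, 3.5]
finger_gap: 0.0294
```

```bash
python3 f.py;python3 look.py pics/h4.png;python3 runs.py pics/h4.png
```

```text
[ 3.9000e-01 -4.2000e-01  3.3900e+00  5.8797e+02 -2.5025e+02  1.7950e+02
  2.9560e+01] 24.7 [ 0.024 -0.003 -0.06 ]
[ 0.58796013 -0.25021993  0.17948661] [ 8.38449458e-05  7.41075087e-02  9.97250254e-01 -3.09814996e-05] 24.7 0.029273919603712128 [-0.43712096 -0.15741001  3.05193588] [ 0.02441553 -0.00334425 -0.0601846 ]
[([247.4, 203.6], 30), ([306.3, 202.6], 21)]
tip end pred [257.5 210.7] shoulder [257.2 212.3]
tip end pred [301.5 210.6] shoulder [301.9 212.2]
180 o [] d [(631, 800)]
190 o [] d [(629, 800)]
200 o [] d [(628, 800)]
210 o [] d [(207, 237), (537, 571), (624, 800)]
220 o [(248, 257), (524, 529)] d [(212, 241), (535, 567), (620, 800)]
230 o [(242, 274), (501, 533)] d [(215, 238), (536, 567), (615, 800)]
240 o [(242, 273), (506, 532)] d [(197, 239), (535, 578), (610, 800)]
250 o [(185, 192), (249, 268), (508, 527)] d [(196, 245), (530, 579), (606, 800)]
260 o [(181, 195), (255, 267), (513, 523), (581, 595)] d [(197, 251), (526, 578), (598, 800)]
270 o [(178, 195), (260, 266), (510, 518), (580, 596)] d [(198, 258), (520, 578), (598, 800)]
280 o [(176, 196), (580, 598)] d [(198, 263), (343, 439), (515, 577), (601, 800)]
290 o [(176, 195), (580, 599)] d [(198, 224), (238, 266), (332, 451), (512, 542), (554, 578), (602, 800)]
```

The contact force is 5.1 N, so the flange is about 4.8 mm down and the ring lies inside the groove band. Now I'll let it contract in steps.

send_rows --series '[-0.04, 0, 0, 0, 0, 0, 0.355, -0.1, 0, 0.02, 0, 0, 0, 0.37, -0.15, 0, 0.04, 0, 0, 0, 0.39, -0.2, 0, 0.06, 0, 0, 0, 0.405, -0.2, 0, 0.06, 0, 0, 0, 0.405, -0.2, 0, 0.06, 0, 0, 0, 0.405]'

```text
clock: 25.25
tcp_pos: [0.5899, -0.2505, 0.1787]
orientation: [-0.0, 0.074, 0.997, 0.0]
wrist_force: [-1.0, 0.7, 3.2]
finger_gap: 0.0345
```

```bash
python3 f.py;python3 look.py pics/h5.png;python3 runs.py pics/h5.png|sed -n 4,9p
```

```text
[-2.4000e-01  3.7000e-01  3.4600e+00  5.8991e+02 -2.5051e+02  1.7883e+02
  3.4730e+01] 25.55 [0.265 0.05  0.001]
[ 0.58988701 -0.25053022  0.17883967] [4.05195466e-05 7.41110750e-02 9.97249992e-01 1.61126805e-06] 25.55 0.03453893969232291 [0.77328695 0.60899951 2.56910892] [0.26490717 0.05004726 0.00149052]
[([250.6, 201.2], 26), ([304.6, 200.4], 10)]
tip end pred [257.5 210.7] shoulder [257.2 212.2]
tip end pred [301.5 210.6] shoulder [301.8 212.2]
210 o [] d [(211, 251), (527, 567), (620, 800)]
220 o [(256, 286), (493, 521)] d [(227, 251), (526, 557), (615, 800)]
230 o [(254, 287), (497, 523)] d [(225, 251), (527, 563), (611, 800)]
240 o [(268, 284), (510, 522)] d [(209, 252), (525, 568), (606, 800)]
250 o [(508, 515), (569, 578)] d [(210, 255), (521, 567), (601, 800)]
260 o [(193, 208), (264, 273), (505, 515), (570, 587)] d [(210, 262), (517, 567), (592, 800)]
```

send_rows --series '[-0.06, 0, 0.03, 0, 0, 0, 0.425, -0.12, 0, 0.06, 0, 0, 0, 0.445, -0.18, 0, 0.09, 0, 0, 0, 0.47, -0.25, 0, 0.13, 0, 0, 0, 0.49, -0.25, 0, 0.13, 0, 0, 0, 0.49, -0.25, 0, 0.13, 0, 0, 0, 0.49]'

```text
clock: 26.1
tcp_pos: [0.5925, -0.2509, 0.1778]
orientation: [0.0, 0.074, 0.997, -0.0]
wrist_force: [0.4, 0.7, 5.1]
finger_gap: 0.0421
```

```bash
python3 f.py;python3 look.py pics/h6.png;python3 runs.py pics/h6.png|sed -n 3,9p
```

```text
[  -0.78    0.82    5.26  592.51 -250.9   177.76   41.93] 26.4 [0.404 0.128 0.019]
[ 0.59251869 -0.25090411  0.17775787] [ 2.00224806e-04  7.40752518e-02  9.97252631e-01 -8.20322108e-05] 26.4 0.04183337985288277 [-0.97520607  1.53250748  5.50147066] [0.40420468 0.12839311 0.01921546]
[([253.3, 198.8], 22)]
tip end pred [257.5 210.7] shoulder [257.1 212.3]
tip end pred [301.5 210.7] shoulder [301.8 212.3]
200 o [] d [(232, 266), (511, 550), (619, 800)]
210 o [(271, 301), (474, 506)] d [(240, 266), (510, 543), (615, 800)]
220 o [(268, 300), (498, 509)] d [(242, 265), (511, 537), (611, 800)]
230 o [(269, 296)] d [(225, 266), (512, 553), (606, 800)]
240 o [(281, 290)] d [(224, 268), (512, 553), (599, 800)]
250 o [(553, 558)] d [(226, 269), (510, 551), (591, 800)]
260 o [(207, 213), (216, 224), (276, 284), (553, 561)] d [(226, 273), (505, 550), (584, 800)]
```

send_rows --series '[-0.12, 0, -0.03, 0, 0, 0, 0.49, -0.2, 0, 0, 0, 0, 0.0, 0.49, -0.24, 0, 0.04, 0, 0, 0, 0.515, -0.28, 0, 0.08, 0, 0, 0, 0.54, -0.32, 0, 0.1, 0, 0, 0, 0.555, -0.32, 0, 0.1, 0, 0, 0, 0.555]'

```text
clock: 26.95
tcp_pos: [0.5959, -0.2516, 0.1768]
orientation: [0.0, 0.074, 0.997, -0.0]
wrist_force: [-0.5, -0.4, 6.0]
finger_gap: 0.0474
```

```bash
python3 f.py;python3 look.py pics/h7.png;python3 runs.py pics/h7.png|sed -n 2,9p
```

```text
[  -0.74    1.      5.38  595.8  -251.57  176.8    47.46] 27.25 [ 0.128  0.196 -0.013]
[ 0.59579924 -0.2515739   0.17681886] [ 3.10612424e-04  7.41248244e-02  9.97248890e-01 -2.54811586e-04] 27.25 0.047523687239179054 [-0.90843633  0.6230413   6.06357571] [ 0.12779845  0.19589372 -0.01339799]
[([256.3, 197.4], 22)]
tip end pred [257.5 210.7] shoulder [257.2 212.3]
tip end pred [301.5 210.7] shoulder [301.9 212.3]
190 o [] d [(619, 800)]
200 o [(285, 309), (472, 493)] d [(250, 279), (498, 536), (614, 800)]
210 o [(281, 314), (466, 474), (485, 498)] d [(258, 277), (500, 537), (610, 800)]
220 o [(281, 313), (494, 499)] d [(256, 277), (501, 539), (604, 800)]
230 o [(299, 306)] d [(238, 278), (501, 539), (595, 800)]
240 o [] d [(238, 279), (501, 539), (589, 800)]
250 o [] d [(238, 280), (500, 539), (580, 800)]
260 o [(222, 237), (287, 296), (481, 492)] d [(239, 284), (495, 539), (572, 800)]
```

send_rows --series '[-0.06, 0, 0.02, 0, 0, 0, 0.57, -0.12, 0, 0.05, 0, 0, 0, 0.59, -0.18, 0, 0.09, 0, 0, 0, 0.61, -0.25, 0, 0.14, 0, 0, 0, 0.635, -0.25, 0, 0.14, 0, 0, 0, 0.635, -0.25, 0, 0.14, 0, 0, 0, 0.635]'

```text
clock: 27.8
tcp_pos: [0.598, -0.2517, 0.175]
orientation: [-0.0, 0.074, 0.997, 0.0]
wrist_force: [-1.0, 0.2, 4.6]
finger_gap: 0.0542
```

```bash
python3 f.py;python3 look.py pics/h8.png;python3 runs.py pics/h8.png|sed -n 2,9p
```

```text
[-8.0000e-01  1.6000e-01  3.7400e+00  5.9796e+02 -2.5168e+02  1.7499e+02
  5.4260e+01] 28.1 [0.194 0.197 0.045]
[ 0.5979219  -0.25166586  0.17497183] [-9.66364055e-05  7.41283372e-02  9.97248703e-01  7.47046223e-05] 28.1 0.05409907506450344 [-1.01045349 -1.02832102  3.75525314] [0.19423681 0.19660158 0.045241  ]
[([259.3, 197.0], 15)]
tip end pred [257.5 210.6] shoulder [257.2 212.2]
tip end pred [301.5 210.6] shoulder [301.9 212.2]
190 o [] d [(615, 800)]
200 o [(303, 336), (452, 478)] d [(256, 296), (484, 525), (610, 800)]
210 o [(298, 328), (454, 463), (467, 484)] d [(258, 294), (487, 523), (605, 800)]
220 o [(298, 323), (477, 485)] d [(272, 294), (488, 523), (597, 800)]
230 o [] d [(256, 296), (487, 525), (589, 800)]
240 o [] d [(255, 296), (486, 526), (581, 800)]
250 o [] d [(255, 296), (486, 528), (574, 800)]
260 o [(309, 315), (464, 473)] d [(254, 297), (487, 529), (563, 800)]
```

send_rows --series '[-0.04, 0, 0.03, 0, 0, 0, 0.65, -0.08, 0, 0.07, 0, 0, 0, 0.665, -0.12, 0, 0.11, 0, 0, 0, 0.68, -0.15, 0, 0.16, 0, 0, 0, 0.7, -0.15, 0, 0.16, 0, 0, 0, 0.7, -0.15, 0, 0.16, 0, 0, 0, 0.7]'

```text
clock: 28.65
tcp_pos: [0.5995, -0.2518, 0.1734]
orientation: [-0.0, 0.074, 0.997, 0.0]
wrist_force: [0.1, 0.7, 4.1]
finger_gap: 0.0598
```

```bash
python3 f.py;python3 look.py pics/h9.png;python3 runs.py pics/h9.png|sed -n 2,9p
```

```text
[-3.2000e-01  6.0000e-01  3.4000e+00  5.9951e+02 -2.5189e+02  1.7351e+02
  5.9860e+01] 28.95 [ 0.384  0.084 -0.034]
[ 0.59951618 -0.25191747  0.17353828] [5.82069876e-05 7.41024595e-02 9.97250631e-01 3.33860417e-05] 28.95 0.05979209125332253 [-0.29498185  0.15672864  3.3813969 ] [ 0.38405205  0.08365774 -0.03389062]
[]
tip end pred [257.5 210.7] shoulder [257.2 212.3]
tip end pred [301.5 210.7] shoulder [301.8 212.3]
190 o [] d [(614, 800)]
200 o [(316, 330), (331, 336)] d [(610, 800)]
210 o [(260, 266), (313, 337), (442, 470)] d [(269, 309), (474, 514), (602, 800)]
220 o [(312, 327), (464, 473), (515, 520)] d [(284, 308), (476, 512), (594, 800)]
230 o [(261, 266), (325, 330)] d [(283, 309), (476, 514), (585, 800)]
240 o [(261, 266)] d [(268, 310), (476, 516), (578, 800)]
250 o [] d [(266, 310), (476, 518), (570, 800)]
260 o [] d [(264, 311), (476, 521), (556, 800)]
```

send_rows --series '[-0.03, 0, 0.03, 0, 0, 0, 0.715, -0.05, 0, 0.07, 0, 0, 0, 0.735, -0.05, 0, 0.07, 0, 0, 0, 0.735, -0.05, 0, 0.07, 0, 0, 0, 0.735]'

```text
clock: 29.33
tcp_pos: [0.6, -0.252, 0.1727]
orientation: [0.0, 0.074, 0.997, 0.0]
wrist_force: [-0.2, 0.6, 3.0]
finger_gap: 0.063
```

```bash
python3 f.py;python3 look.py pics/h10.png;python3 runs.py pics/h10.png|sed -n 2,12p
```

```text
[-5.2000e-01  6.0000e-01  3.5300e+00  6.0000e+02 -2.5202e+02  1.7281e+02
  6.2790e+01] 29.6333 [0.322 0.1   0.018]
[ 0.60001357 -0.25203771  0.17285396] [ 6.26788373e-05  7.40981685e-02  9.97250950e-01 -2.38639956e-05] 29.6333 0.06278976361602348 [-0.37427784  0.52178969  3.80201344] [0.32207958 0.0995765  0.01795516]
[]
tip end pred [257.5 210.7] shoulder [257.1 212.3]
tip end pred [301.5 210.7] shoulder [301.8 212.3]
190 o [] d [(615, 800)]
200 o [(256, 261), (325, 335)] d [(610, 800)]
210 o [(266, 273), (320, 336), (439, 461)] d [(278, 317), (464, 510), (602, 800)]
220 o [(266, 272), (319, 328), (456, 465), (512, 520)] d [(284, 316), (468, 508), (594, 800)]
230 o [(266, 272), (321, 331), (513, 520)] d [(285, 317), (473, 509), (586, 800)]
240 o [(265, 273), (320, 330), (513, 518)] d [(275, 318), (469, 510), (578, 800)]
250 o [(262, 271), (321, 332)] d [(273, 318), (469, 511), (570, 800)]
260 o [(260, 268), (319, 331)] d [(270, 317), (469, 514), (555, 800)]
270 o [(246, 266), (319, 326), (449, 460)] d [(268, 315), (468, 517), (543, 800)]
280 o [(247, 264), (320, 326), (454, 463)] d [(267, 314), (468, 522), (530, 800)]
290 o [(433, 462)] d [(273, 314), (382, 411), (468, 514), (530, 800)]
```

send_rows --series '[0, 0, -0.05, 0, 0, 0, 0.735, 0, 0, -0.1, 0, 0, 0, 0.735, 0, 0, -0.15, 0, 0, 0, 0.735, 0, 0, -0.2, 0, 0, 0, 0.735, 0, 0, -0.2, 0, 0, 0, 0.735, 0, 0, -0.2, 0, 0, 0, 0.735]'

```text
clock: 30.18
tcp_pos: [0.5997, -0.2521, 0.1742]
orientation: [-0.0, 0.074, 0.997, 0.0]
wrist_force: [-0.4, -0.2, -1.1]
finger_gap: 0.0627
```

```bash
python3 f.py;python3 look.py pics/h11.png;python3 runs.py pics/h11.png|sed -n 2,12p
```

```text
[-1.0000e-01 -8.0000e-02 -1.4700e+00  5.9981e+02 -2.5202e+02  1.7440e+02
  6.2890e+01] 30.4833 [-0.029  0.064 -0.005]
[ 0.59989243 -0.25200068  0.17457313] [-1.54767842e-04  7.41373541e-02  9.97248025e-01  7.80752064e-05] 30.4833 0.06276456494214293 [ 0.17007658 -0.2676913  -1.97686188] [-0.02918009  0.06391141 -0.00536972]
[([290.8, 197.5], 8), ([262.2, 205.1], 13)]
tip end pred [257.5 210.6] shoulder [257.2 212.2]
tip end pred [301.5 210.6] shoulder [301.8 212.2]
190 o [] d [(614, 800)]
200 o [(306, 314), (323, 333)] d [(609, 800)]
210 o [(265, 276), (321, 336), (439, 459)] d [(280, 317), (463, 509), (601, 800)]
220 o [(264, 271), (318, 328), (439, 450), (452, 464), (511, 519)] d [(281, 315), (466, 507), (593, 800)]
230 o [(265, 272), (319, 330), (510, 519)] d [(285, 316), (468, 506), (585, 800)]
240 o [(265, 273), (319, 330), (511, 518)] d [(277, 316), (470, 508), (578, 800)]
250 o [(262, 271), (320, 331)] d [(273, 317), (469, 509), (570, 800)]
260 o [(260, 268), (320, 332)] d [(270, 317), (468, 511), (555, 800)]
270 o [(246, 255), (256, 266), (318, 327), (448, 459)] d [(268, 315), (467, 515), (543, 800)]
280 o [(247, 263), (319, 326), (453, 461)] d [(265, 313), (467, 526), (528, 800)]
290 o [(435, 442)] d [(296, 313), (467, 508), (527, 800)]
```

The contact force went to zero after 1.6 mm of rise, so the ring is caught under the groove's upper edge. I'll withdraw the pins.

send_rows --series '[0, 0, -0.15, 0, 0, 0, 0.735, 0, 0, -0.3, 0, 0, 0, 0.735, 0, 0, -0.5, 0, 0, 0, 0.735, 0, 0, -0.9, 0, 0, 0, 0.735, 0, 0, -1.6, 0, 0, 0, 0.735, 0, 0, -2.6, 0, 0, 0, 0.735, 0, 0, -4, 0, 0, 0, 0.735, 0, 0, -5, 0, 0, 0, 0.735, 0, 0, -5, 0, 0, 0, 0.735]'

```text
clock: 31.28
tcp_pos: [0.6014, -0.2528, 0.2286]
orientation: [0.003, 0.074, 0.997, -0.001]
wrist_force: [0.2, 1.0, -0.7]
finger_gap: 0.0631
```

```bash
python3 f.py; python3 look.py pics/k1.png; python3 - <<'E'
from h import *
im=read_camera("wrist"); sc=read_camera("scene")
m=np.zeros((500,800,3),np.uint8); m[:,:480]=cv2.resize(im[100:260,200:354],(480,500),interpolation=cv2.INTER_CUBIC)
m[:400,480:]=cv2.resize(sc[225:295,210:266],(320,400),interpolation=cv2.INTER_CUBIC); cv2.imwrite("pics/l.png",m)
E
```

```text
[-7.0000e-02 -1.8000e-01 -1.1900e+00  6.0008e+02 -2.5206e+02  2.2497e+02
  6.2850e+01] 31.5833 [-0.014  0.003  0.046]
[ 0.59959316 -0.25178696  0.22390188] [-6.57231246e-04  7.41198871e-02  9.97249061e-01  3.47702927e-04] 31.5833 0.06246124190776676 [-1.48241719 -0.83137489 -1.05438655] [-0.01379     0.00275663  0.04634956]
[]
tip end pred [257.6 210.6] shoulder [257.2 212.2]
tip end pred [301.5 210.6] shoulder [301.9 212.2]
```

View pics/l.png

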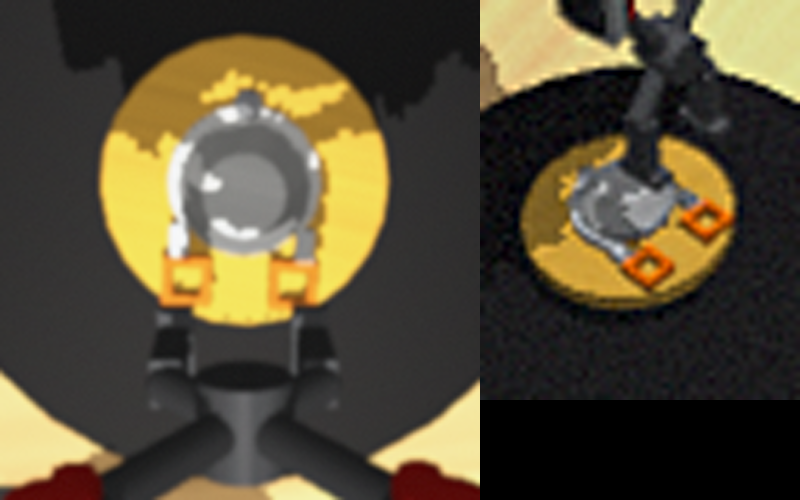

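The ring sits closed and centred in the groove: in the wrist view its hinge is at (248,100) and both eyes are square at (186,283) and (293,285). Before putting the pliers back I'll check their attitude in the grip numerically.

```bash
python3 - <<'E'
from h import *
for n in("g3","k1"):
  im=cv2.imread(f"pics/{n}.png"); d=im.max(2)<75
  for r in range(180,250,4):
    e=np.flatnonzero(np.diff(np.r_[0,d[r,230:560].astype(int),0])).reshape(-1,2)+230
    print(n,r,[tuple(map(int,x)) for x in e if x[1]-x[0]>6])
E
python3 rel.py pics/k1.png.npz 389 246 0
python3 -c "
from h import *
s=get_state();print(s['tcp_pos'],s['joint_pos'])"
```

```text
g3 180 []
g3 184 []
g3 188 []
g3 192 []
g3 196 []
g3 200 []
g3 204 []
g3 208 []
g3 212 [(296, 317), (461, 504)]
g3 216 [(279, 317), (462, 507)]
g3 220 [(271, 317), (463, 507)]
g3 224 [(271, 316), (463, 506)]
g3 228 [(272, 315), (464, 506)]
g3 232 [(273, 315), (464, 505)]
g3 236 [(276, 315), (468, 505)]
g3 240 [(275, 315), (469, 505)]
g3 244 [(273, 315), (465, 505)]
g3 248 [(271, 315), (464, 506)]
k1 180 [(230, 242), (545, 560)]
k1 184 [(230, 246), (541, 560)]
k1 188 [(230, 250), (537, 560)]
k1 192 [(230, 253), (531, 560)]
k1 196 [(230, 259), (526, 560)]
k1 200 [(230, 265), (521, 560)]
k1 204 [(230, 267), (516, 560)]
k1 208 [(230, 268), (510, 560)]
k1 212 [(230, 270), (503, 560)]
k1 216 [(230, 279), (467, 560)]
k1 220 [(230, 315), (466, 560)]
k1 224 [(230, 267), (286, 316), (466, 560)]
k1 228 [(230, 267), (289, 318), (472, 560)]
k1 232 [(230, 267), (290, 323), (476, 560)]
k1 236 [(230, 268), (289, 332), (476, 560)]
k1 240 [(230, 269), (281, 344), (436, 460), (474, 560)]
k1 244 [(230, 376), (411, 460), (470, 560)]
k1 248 [(230, 460), (468, 560)]
eyes in tool [-0.0281 -0.0021  0.2109]
-0.001 [398. 247.]
0 [398. 241.]
0.001 [398. 235.]
0.002 [398. 229.]
0.003 [398. 223.]
0.004 [398. 217.]
0.005 [398. 211.]
[ 0.59973555 -0.25186181  0.22417467] [-5.20913712e-01  4.68019711e-01  2.57820674e-01  1.36163948e+00
  5.34320543e-05 -3.72545795e-01]
```

send_rows --series '[0.5, 1.2, 0, 0, 0, 0, 0.735, 1.5, 4, 0, 0, 0, 0, 0.735, 2.6, 7, 0, 0, 0, 0, 0.735, 3.7, 10, 0, 0, 0, 0, 0.735, 4.8, 13, 0, 0, 0, 0, 0.735, 5.9, 16, 0, 0, 0, 0, 0.735, 7, 19, 0, 0, 0, 0, 0.735, 8.1, 22, 0, 0, 0, 0, 0.735, 9.2, 25, 0, 0, 0, 0, 0.735]'

```text
clock: 32.48
tcp_pos: [0.5453, 0.0102, 0.2248]
orientation: [0.0, 0.074, 0.997, 0.0]
wrist_force: [0.4, 0.1, -1.0]
finger_gap: 0.0625
```

send_rows --series '[1.1, 3, 0, 0, 0, -1, 0.735, 2.2, 6, 0, 0, 0, -2, 0.735, 3.3, 9, 0, 0, 0, -3.5, 0.735, 4.4, 12, 0, 0, 0, -5, 0.735, 5.5, 15, 0, 0, 0, -6.5, 0.735, 6.6, 18, 0, 0, 0, -8, 0.735, 7.7, 21, 0, 0, 0, -9, 0.735, 8.4, 23, 0, 0, 0, -9.5, 0.735, 8.7, 23.7, 0, 0, 0, -9.5, 0.735, 8.7, 23.7, 0, 0, 0, -9.5, 0.735]'

```text
clock: 33.32
tcp_pos: [0.4942, 0.2576, 0.2246]
orientation: [-0.0, -0.01, 1.0, -0.0]
wrist_force: [-0.2, -0.3, -1.3]
finger_gap: 0.0625
```

```bash
python3 f.py; python3 look.py pics/m1.png; python3 - <<'E'
from h import *
s=get_state(); M=q2R(s["orientation"]); print(M[:2,:2].round(4)); d=np.array([.4947,.2560,0])-[*s["tcp_pos"][:2],0]; print("tool shift mm",(M.T@d*1000).round(2), s["tcp_pos"])
E
```

```text
[ 7.0000e-02 -1.3000e-01 -1.3400e+00  4.9512e+02  2.5527e+02  2.2470e+02
  6.2720e+01] 33.6167 [0.03  0.007 0.019]
[0.49535737 0.25483878 0.22481656] [ 3.16007409e-05 -7.73348881e-03  9.99970088e-01 -1.22987803e-04] 33.6167 0.06284208420170476 [-0.17355685  0.18524339 -1.38486448] [0.03030507 0.00687434 0.01909518]
[([241.9, 298.8], 14), ([241.4, 307.9], 19)]
tip end pred [257.3 210.7] shoulder [257.  212.3]
tip end pred [301.3 210.7] shoulder [301.6 212.3]
[[-0.9999 -0.0155]
 [-0.0155  0.9999]]
tool shift mm [ 0.64  1.08 -0.  ] [0.49535958 0.25493017 0.22485057]
```

send_rows --series '[0.08, 0.1, 1, 0, 0, 0, 0.735, 0.08, 0.1, 3, 0, 0, 0, 0.735, 0.08, 0.1, 5, 0, 0, 0, 0.735, 0.08, 0.1, 7, 0, 0, 0, 0.735, 0.08, 0.1, 8.5, 0, 0, 0, 0.735, 0.08, 0.1, 9, 0, 0, 0, 0.735, 0.08, 0.1, 9, 0, 0, 0, 0.735, 0.08, 0.1, 9, 0, 0, 0, 0.735]'

```text
clock: 34.33
tcp_pos: [0.4942, 0.2569, 0.1349]
orientation: [-0.0, -0.009, 1.0, -0.0]
wrist_force: [0.0, 0.4, -0.6]
finger_gap: 0.0628
```

```bash
python3 f.py; python3 look.py pics/m2.png; python3 - <<'E'
from h import *
im=cv2.imread("pics/m2.png"); g=im.max(2)
h=cv2.cvtColor(im,cv2.COLOR_BGR2HSV)
for n in("m1","m2"):
  im=cv2.imread(f"pics/{n}.png")
  for cx in(294,390,486): print(n,cx,[ (r,*map(int,im[r,cx])) for r in range(60,300,10)])
s=get_state(); print(s["tcp_pos"])
for d in silhouettes("wrist","holder"): print(d["p"],d["box"])
E
```

```text
[0.49501134 0.25725587 0.13596725] [ 1.03147965e-03 -8.61914269e-03  9.99962271e-01  3.19867533e-04] 34.4333 0.06274129829675508 [ 1.05259327  0.75382611 -1.7412442 ] [ 0.00496445 -0.01413013 -0.01101862]Traceback (most recent call last):
  File "f.py", line 4, in <module>
    read_camera("wrist"); s=get_state(); F.append(np.r_[s["wrist_force"],s["tcp_pos"]*1000,s["finger_gap"]*1000])
    ~~~~~~~~~~~^^^^^^^^^
ValueError: 200 camera calls are used up
Traceback (most recent call last):
  File "look.py", line 4, in <module>
    im=read_camera("wrist"); c=cam("wrist"); M=q2R(s["orientation"]); T=s["tcp_pos"]
ValueError: 200 camera calls are used up
[ WARN:0@0.011] global loadsave.cpp:275 findDecoder imread_('pics/m2.png'): can't open/read file: check file path/integrity
Traceback (most recent call last):
AttributeError: 'NoneType' object has no attribute 'max'
```

The camera calls are used up, so I'll use the last saved picture (m1) to check the feet against the slot.

```bash
python3 - <<'E'
from h import *
im=cv2.imread("pics/m1.png")
z=np.load("pics/m1.png.npz"); c=(z["K"],z["t"],z["M"]); T,M=z["T"],z["TM"]
f=lambda p:((proj(c,p)-[190,150])*4.444).round(0).tolist()
print("front rows",[(xo,f(T+M@[xo+.009,0,.083])[1]) for xo in(.003,.004,.005,.006)])
g=im.max(2); 
for r in range(160,300,6):
    e=np.flatnonzero(np.diff(np.r_[0,(g[r,150:650]<75).astype(int),0])).reshape(-1,2)+150
    b=(im[r,:,2].astype(int)>2*im[r,:,0])&(g[r]<150); eb=np.flatnonzero(b); print(r,[tuple(map(int,x)) for x in e if x[1]-x[0]>8],"brown",(eb.min(),eb.max()) if len(eb)>20 else None)
for r in range(0,180,10):
    e=np.flatnonzero(np.diff(np.r_[0,(g[r]<150).astype(int),0])).reshape(-1,2); print(r,[tuple(map(int,x)) for x in e if x[1]-x[0]>8])
print("holder corners pred, centre .4907,.256", [f([.4907+a,.256+b,.04]) for a in(-.025,.025) for b in(-.044,.044)], "slot",[f([.4907+a,.256+b,.04]) for a in(-.012,.012) for b in(-.034,.034)])
print(get_state()["tcp_pos"],get_state()["qvel"])
E
```

```text
front rows [(0.003, 223.0), (0.004, 217.0), (0.005, 211.0), (0.006, 205.0)]
160 [(215, 578)] brown (np.int64(210), np.int64(581))
166 [(215, 578)] brown (np.int64(211), np.int64(581))
172 [(215, 578)] brown (np.int64(211), np.int64(580))
178 [(215, 577)] brown (np.int64(211), np.int64(580))
184 [(216, 576)] brown (np.int64(212), np.int64(580))
190 [(238, 549)] brown (np.int64(212), np.int64(580))
196 [(404, 488), (502, 540)] brown (np.int64(212), np.int64(580))
202 [(237, 248), (403, 515), (520, 532)] brown (np.int64(211), np.int64(580))
208 [(266, 325), (403, 518), (528, 543)] brown (np.int64(212), np.int64(580))
214 [(264, 326), (403, 538), (565, 574)] brown (np.int64(212), np.int64(579))
220 [(267, 327), (404, 520)] brown (np.int64(212), np.int64(579))
226 [(286, 327), (400, 521), (524, 539), (545, 557), (560, 574)] brown (np.int64(212), np.int64(580))
232 [(286, 328), (347, 575)] brown (np.int64(212), np.int64(579))
238 [(284, 321), (460, 512)] brown (np.int64(215), np.int64(577))
244 [(273, 317), (465, 509)] brown None
250 [(273, 316), (466, 509)] brown None
256 [(271, 316), (46
[... 209 characters left out ...]
brown None
292 [(264, 315), (465, 518)] brown None
298 [(268, 315), (357, 429), (465, 517)] brown None
0 [(233, 251), (336, 345), (414, 425)]
10 [(224, 580)]
20 [(212, 584)]
30 [(205, 588)]
40 [(204, 588)]
50 [(204, 588)]
60 [(205, 588)]
70 [(205, 588)]
80 [(205, 588)]
90 [(205, 587)]
100 [(206, 587)]
110 [(206, 587)]
120 [(206, 586)]
130 [(207, 585)]
140 [(207, 585)]
150 [(208, 585)]
160 [(209, 584)]
170 [(209, 584)]
holder corners pred, centre .4907,.256 [[209.0, 29.0], [598.0, 35.0], [213.0, 242.0], [587.0, 247.0]] slot [[254.0, 87.0], [551.0, 91.0], [255.0, 189.0], [547.0, 193.0]]
[0.49501134 0.25725587 0.13596725] [ 0.00095457 -0.00351194  0.00228314 -0.00028497  0.00217588 -0.00104102]
```

send_rows --series '[0, 0, 0, 0, 0, 0, 0.735, 0, 0, 0, 0, 0, 0, 0.735, 0, 0, 0, 0, 0, 0, 0.735, 0, 0, 0, 0, 0, 0, 0.735]'

```text
clock: 34.77
tcp_pos: [0.4944, 0.2572, 0.1352]
orientation: [0.0, -0.009, 1.0, 0.0]
wrist_force: [-0.7, 0.7, -0.4]
finger_gap: 0.0629
```

send_rows --series '[-0.05, -0.1, 0.2, 0, 0, 0, 0.735, -0.05, -0.1, 0.6, 0, 0, 0, 0.735, -0.05, -0.1, 1, 0, 0, 0, 0.735, -0.05, -0.1, 1.4, 0, 0, 0, 0.735, -0.05, -0.1, 1.8, 0, 0, 0, 0.735, -0.05, -0.1, 2, 0, 0, 0, 0.735, -0.05, -0.1, 2, 0, 0, 0, 0.735]'

```text
clock: 35.35
tcp_pos: [0.4941, 0.2559, 0.1139]
orientation: [-0.001, -0.009, 1.0, -0.0]
wrist_force: [0.7, 0.2, -1.6]
finger_gap: 0.063
```

send_rows --series '[0, 0, 0.2, 0, 0, 0, 0.735, 0, 0, 0.5, 0, 0, 0, 0.735, 0, 0, 0.9, 0, 0, 0, 0.735, 0, 0, 1.2, 0, 0, 0, 0.735, 0, 0, 1.5, 0, 0, 0, 0.735, 0, 0, 1.6, 0, 0, 0, 0.735, 0, 0, 1.6, 0, 0, 0, 0.735, 0, 0, 1.6, 0, 0, 0, 0.735]'

```text
clock: 36.02
tcp_pos: [0.4946, 0.2561, 0.0987]
orientation: [-0.0, -0.009, 1.0, -0.0]
wrist_force: [-0.7, 0.2, -0.8]
finger_gap: 0.0628
```

send_rows --series '[0, 0, 0.1, 0, 0, 0, 0.735, 0, 0, 0.2, 0, 0, 0, 0.735, 0, 0, 0.25, 0, 0, 0, 0.735, 0, 0, 0.25, 0, 0, 0, 0.735, 0, 0, 0.25, 0, 0, 0, 0.735]'

```text
clock: 36.43
tcp_pos: [0.4947, 0.2561, 0.0963]
orientation: [0.0, -0.009, 1.0, -0.0]
wrist_force: [1.0, -0.6, -0.9]
finger_gap: 0.0628
```

send_rows --series '[0, 0, 0.05, 0, 0, 0, 0.735, 0, 0, 0.1, 0, 0, 0, 0.735, 0, 0, 0.1, 0, 0, 0, 0.735, 0, 0, 0.1, 0, 0, 0, 0.735]'

```text
clock: 36.77
tcp_pos: [0.4946, 0.2561, 0.0953]
orientation: [0.0, -0.009, 1.0, -0.0]
wrist_force: [-0.5, -0.3, -1.0]
finger_gap: 0.0627
```

send_rows --series '[0, 0, 0.05, 0, 0, 0, 0.735, 0, 0, 0.1, 0, 0, 0, 0.735, 0, 0, 0.1, 0, 0, 0, 0.735, 0, 0, 0.1, 0, 0, 0, 0.735]'

```text
clock: 37.1
tcp_pos: [0.4952, 0.2562, 0.095]
orientation: [0.001, -0.009, 1.0, 0.0]
wrist_force: [-0.5, -0.4, 5.5]
finger_gap: 0.0632
```

send_rows --series '[0, 0, 0, 0, 0, 0, 0.735]'

```text
clock: 37.18
tcp_pos: [0.4952, 0.2562, 0.095]
orientation: [0.001, -0.009, 1.0, 0.0]
wrist_force: [-0.3, -0.6, 5.8]
finger_gap: 0.0629
```

send_rows --series '[0, 0, 0, 0, 0, 0, 0.735]'

```text
clock: 37.27
tcp_pos: [0.4952, 0.2562, 0.095]
orientation: [0.001, -0.009, 1.0, 0.0]
wrist_force: [-0.3, 0.1, 5.4]
finger_gap: 0.0627
```

The pliers seat at the same height as at the grasp. I'll ease off, open and withdraw.

send_rows --series '[0, 0, -0.06, 0, 0, 0, 0.735, 0, 0, -0.06, 0, 0, 0, 0.76, 0, 0, -0.06, 0, 0, 0, 0.85, 0, 0, -0.06, 0, 0, 0, 1, 0, 0, -0.06, 0, 0, 0, 1, 0, 0, -0.06, 0, 0, 0, 1, 0, 0, -0.06, 0, 0, 0, 1]'

```text
clock: 37.85
tcp_pos: [0.4946, 0.2561, 0.0947]
orientation: [-0.0, -0.009, 1.0, -0.0]
wrist_force: [0.2, 0.9, -0.5]
finger_gap: 0.0854
```

send_rows --series '[0, 0, -0.5, 0, 0, 0, 1, 0, 0, -1.5, 0, 0, 0, 1, 0, 0, -3, 0, 0, 0, 1, 0, 0, -5, 0, 0, 0, 1, 0, 0, -8, 0, 0, 0, 1, 0, 0, -11, 0, 0, 0, 1, 0, 0, -13, 0, 0, 0, 1, 0, 0, -13, 0, 0, 0, 1, 0, 0, -13, 0, 0, 0, 1]'

```text
clock: 38.6
tcp_pos: [0.4957, 0.2565, 0.2273]
orientation: [0.002, -0.009, 1.0, 0.001]
wrist_force: [-0.2, 0.4, 0.1]
finger_gap: 0.0854
```

```bash
python3 -c "
from h import *
s=get_state();print(s['tcp_pos'],s['wrist_force'],s['finger_gap'])
try:
  print([ (d['p'],d['box']) for d in silhouettes('side','pliers_grip')])
except Exception as e: print(e)"
```

```text
[0.49573028 0.25649588 0.22729901] [-0.21912161  0.44076045  0.13307716] 0.08540597707072234
[(0.69, [281.0, 316.5, 14.0, 38.3])]
```

send_rows --series '[0, 0, 0, 0, 0, 0, 1, 0, 0, 0, 0, 0, 0, 1, 0, 0, 0, 0, 0, 0, 1, 0, 0, 0, 0, 0, 0, 1]'

```text
clock: 38.98
tcp_pos: [0.4942, 0.2559, 0.224]
orientation: [-0.001, -0.009, 1.0, -0.0]
wrist_force: [0.1, -0.4, 1.0]
finger_gap: 0.0851
```

```bash
python3 -c "
from workcell import *
print(get_state()['wrist_force']); print(hand_in())"
```

```text
[ 0.08870409 -0.36127801  0.96967413]
the job is handed in; nothing more can be done
None
```

I did every step of the task and handed it in at 39 s, but the pliers' return to the holder is not confirmed by a picture.

- **Ring:** I spread the tray ring with the pliers to about 0.28 rad, as measured in the wrist image, and carried it over the spindle. It pressed the flange about 5 mm down, with a steady contact force of at most about 7 N, then contracted in steps. The pictures after withdrawing the pins show it closed and centred in the groove. The contact force vanished after 1.6 mm of rise, which fits the ring being held under the groove's upper edge.
- **Pliers:** I lowered them into the holder until they seated at the same height as when gripped (TCP 0.095 m). I then released them, and the wrist force returned to near zero as the open gripper withdrew.
- **Not checked:** all 200 camera calls were used up before the last lowering. So the pliers standing upright at the end rests on height and force readings, not on a picture. A last network look at the side view reported the grips (p 0.69), but that picture was probably an older one, so I don't count it.

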